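# Clamp the work slide and hold the stone under the lever press

### The arm

A 6-joint arm with a two-finger parallel gripper is mounted at the origin on the work surface. World frame = base frame: x ahead of the robot, y to its left, z up, the work surface at z = 0. Lengths are in mm, angles in degrees, forces in N, time in s.
With the tool pointing down it reaches from about 300 to 850 mm from the base axis. Payload 4.2 kg.
Tool frame: the origin (TCP) lies on the centre line of the jaws, within the pads' length; the fingertips stand 14 mm ahead of it and the grasp point (between the pads) lies 5 mm behind it; z points along the fingers, y is the direction in which the jaws open and shut (so a half turn about z gives the same grasp; the last joint's range is limited). The gripper opens to 91 mm and grips with 3 to 60 N. Pads are 32 mm wide; open, the fingers measure 118 mm over their backs; the gripper's body (76 mm by 178 mm) begins 60 mm behind the grasp point.
Start: joints at [62.109, 18.312, 89.639, -0, 72.044, -1.146], TCP at [258.773, 513.499, 200.976] pointing down, gripper open.
Joint ranges: [-177.97, 177.97], [-48.28, 115.42], [12.27, 149.76], [-77.06, 257.06], [2.81, 150.46], [-146.56, 146.56]. Speed limits (degrees/s): [147.25, 147.25, 180, 180, 180, 180].

### API

Orientations are given as [roll, pitch, yaw] about the fixed x, y, z axes, in that order (R = Rz(yaw) Ry(pitch) Rx(roll)).
In Python, from workcell import env gives the robot as it stands.
- The arm moves only by the tool play_rows, never from a script. Its argument "increments" is a list of rows, each a list of 5 numbers: the shift along the world's x, y, z in mm, then the turn about the world's z in degrees, then the closure, from 0 (fully open) to 1 (shut). In form: [[x, y, z, yaw, fingers], ...]. A call has 1 to 20 rows; each row shifts and turns the commanded pose from where the row before left it; what a row does not reach is not made up. A row lasts 1/8 s, in which the tool goes at most 62.5 mm and 10.7 degrees, less where a joint would pass 70% of its speed; a pose out of reach is approached as far as the arm can. A call is refused whole if a number of a shift passes 62.5 or a number of a turn 10.7, either way. A call with a gripper value outside its range is refused whole. The fingers move at their own pace and stop on an object; "newtons" is the grip in N (left out, the last holds). Time passes only in rows, so rows that do not move let the fingers close. It gives the time, the measured TCP pose, the force and the opening at its end, in the units of the state.
- env.state(): the state, without advancing time (a new reading comes with each control period).
- env.grab_frame(name): name is "scene" or "top" or "wrist"; returns the picture (420x560x3 uint8, red, green, blue); there is no depth.
- env.calibration(name): a dict with "fx", "fy", "cx", "cy" (pixels), "R" (3x3) and "t" (3): a world point X has camera coordinates R X + t; the wrist camera has in their place "hand_eye" (4x4, takes a point from camera to tool coordinates, whose origin is the TCP and whose axes are the flange's). Camera axes: x right, y down, z forward; pixel columns grow to the right and rows downward; lengths in mm; the calibration is good to about 2 mm. A picture is of the moment at which its call begins: read the wrist's pose just before it. calibration takes no time and is no camera call.
- env.job_done(): hands the job in, once; it reports no verdict.
The state is a dict: "time_s": time; "qpos": joint angles; "qvel": joint speeds; "effort": joint torques, N m; "ee_pos": TCP position; "ee_rot": TCP orientation; "force": force on the tool from outside, world axes, zero at the start; "torque": the same for the moment, N m; "gripper_width": finger opening in mm.
Only numpy, scipy, OpenCV 4.12 (cv2) and the standard library are available. Lean on these libraries where they do the work, as an engineer would, in place of code of your own. Each camera call takes 0.05 s, during which the arm holds its last target.

### The job

A stone has just been glued into a brooch under the small lever press. Take the screwdriver from its wooden stand, turn the slotted clamp screw on the front of the press clockwise with it until it stops, and stand the screwdriver back in its stand; only then push the press's ball knob down until the lever arm is level and keep it held there - the program finishes while still holding it. Do not push the lever well past level, which would crack the stone, and leave the other things on the bench where they are.

Things in the scene. Friction and masses are not known exactly. Their poses are not given: they have to be found in the camera images.
- press: Grey lever press fixed to the bench. Origin under its base, straight below the ram; z up; x points from the clamp screw to the column. Base x -130 to 100, y -65 to 65, 30 mm tall. Column x 45 to 95. Head x -25 to 95, y -35 to 35, top at z 185 mm. Ram (20 mm across, x = y = 0) rises to z 192 mm; its pad is 16 mm above the stone at rest. The lever slants up on the -y side.
- screw_top (a point): Middle of the top of the brass clamp screw, at x -95, y 0, z 48 mm in the press frame. Round head 30 mm across, 12 mm tall, on a round washer (42 mm across, top at z 36 mm). One straight slot right across it, along this point's x: 8 mm wide, 12 mm deep, open at both ends. The point turns with the screw; z up.
- screw (a joint): Turn of the clamp screw in rad, growing clockwise seen from above. At 0 the slot lies along the press's x axis; it starts loose between 0 and 0.25 and comes to a hard stop at 1.25, which is tight. Stays where it is left; friction about 0.08 N m.
- driver: Stubby screwdriver, about 120 g, standing blade down in its stand. Origin: middle of the blade's bottom edge; z up the tool; x along the blade's width. Blade 18 mm wide (x), 4 mm thick (y; 2.5 mm in the lowest 4 mm), 18 mm long; shaft 14 mm across up to z 80 mm; collar 40 mm across, z 80 to 86 mm, rests on the stand's top.
- driver_grip (a point): Point on the screwdriver axis 130 mm above the blade edge, in the square wooden handle (24 x 24 mm, flats across the driver x and y, from 86 to 156 mm above the blade edge); grip it here from above.
- stand: Screwdriver stand: wooden block 70 x 70 x 85 mm, fixed to the bench. Origin under its centre.
- stand_hole (a point): Centre of the mouth of the stand's only hole, 85 mm above the bench: round, 28 mm across, straight through. The driver hangs in it by its collar, its blade edge 80 mm below this point. Any yaw of the driver is fine.
- lever_angle (a joint): Angle of the press lever in rad, growing as the knob goes down. 0 = at rest, slanting up 0.45 rad; 0.45 = level; hard stop at 0.85. A spring returns it to 0 when let go: about 3.5 N at the knob to start, 8 N at level, 12 N at the stop. The ram goes down 35 mm per rad; at level its pad rests on the stone.
- lever: The press lever; origin on its horizontal hinge axis (along its x, which is the press x), at x 0, y -47, z 165 mm in the press frame; it turns about this point (at rest its axes are those of the press; pushed down it rolls about +x). The arm is a 12 mm round steel bar from here towards the press -y; the ball knob on its end is 150 mm away.
- knob (a point): Centre of the black ball knob, 36 mm across, on the end of the lever. It moves on an arc of radius 150 mm about the pivot: centre 230 mm above the bench at rest, 165 mm when level. Push it down from above with closed fingers (or grip it).
- beaker: Steel beaker, 84 mm across, 150 mm tall, fixed to the bench behind the press; bystander. Origin under its centre.
- bottle: Clear plastic bottle, 62 mm across, 180 mm tall; loose bystander. Origin under its centre.
- tub: White tub with a black lid, 72 mm across, 85 mm tall; loose bystander. Origin under its centre.
- bowl: Small dark metal bowl, 80 mm across, 30 mm tall; loose bystander. Origin under its centre.
- hammer: Hammer lying on the bench, about 260 mm long; loose bystander. Origin under its middle.
- pinblock: Flat wooden block 120 x 50 x 22 mm; loose bystander. Origin under its centre.
- ringblank: Brass ring, 22 mm across, 6 mm tall; loose bystander. Origin under its centre.
- burs: Wooden block 70 x 70 x 35 mm with nine small burs standing in it, 60 mm tall in all, fixed; bystander. Origin under its centre.
There are look-alikes about, which are no part of the job. Leave any blue look-alike of the driver alone.

How it is judged (in metres and radians):
On the way, in this order (a step that is already met when the one before it is completed fails the run):
1. the clamp screw has been turned to its stop with the screwdriver in its slot (value of joint screw above 1.12 rad and distance between driver and screw_top below 0.02 m and z of driver in the frame of screw_top below -0.002 m), for 0.1 s.
2. the screwdriver stands in its stand again, let go (horizontal distance between driver and stand_hole below 0.01 m and z of driver in the frame of stand below 0.011 m and angle between driver's own z axis and vertical below 0.12 rad and contact force between driver and the fingers below 0.1 N), for 0.2 s.
At the end, for the whole second after the job is handed in: Screw past 1.12 rad; screwdriver at rest in its stand, let go (within 10 mm of the hole centre, collar within 6 mm of the top, upright within 7 degrees); the fingers press the ball knob (over 2 N) and the lever is level within 0.08 rad (0.37 to 0.53 rad) (all of step 2 and value of joint screw above 1.12 rad and value of joint lever_angle between 0.37 and 0.53 rad and contact force between lever and the fingers above 2 N and contact force between lever and driver below 0.1 N and linear speed of driver below 0.05 m/s); the arm keeps its last pose, push and grip.
It fails at once if the lever is worked before the clamp screw is tight (value of joint lever_angle above 0.15 rad and value of joint screw below 1.1 rad).
It fails at once if the lever is pushed well past level (the stone cracks) (value of joint lever_angle above 0.63 rad).
It fails at once if a bystander is shifted by more than 30 mm (distance of any of bottle, tub, bowl, hammer, pinblock, ringblank from where it was at the start of the episode above 0.03 m).
It also fails if it takes over 58 s, if anything falls off the work surface, if the arm or the gripper's body presses on something with over 40 N, if the wrist force passes 120 N, or if a joint passes its speed limit or range.

## Working session

There is one attempt and no reset: what is moved stays moved. The work goes in short steps, Python scripts to look and compute and a tool call to move; the robot and the scene stay as the last step left them, time stands still between calls to the robot, and variables do not carry over. Pictures are saved under pics/ and viewed, and the job is handed in when it is done.

Besides the shell and the picture viewer there is one more tool, called as name(argument=value, ...) on one line, values as JSON. play_rows: Moves the arm, as the interface text tells. Its arguments: {"type":"object","properties":{"increments":{"type":"array"},"newtons":{"type":"number"}},"required":["increments"]}

```bash
mkdir -p pics; ls
python3 - <<'E'
from workcell import env
import cv2
print(env.state())
for n in ("scene","top","wrist"):
    im=env.grab_frame(n); cv2.imwrite(f"pics/{n}0.png",im[:,:,::-1])
    print(n,env.calibration(n))
E
```

```text
pics
{'time_s': 0.0, 'qpos': array([ 6.21094230e+01,  1.83504312e+01,  8.97064452e+01, -7.87472724e-04,
        7.20424111e+01, -1.14659561e+00]), 'qvel': array([ 0.08627256, -0.02416785, -0.00113577, -0.01815762,  0.09965273,
       -0.05078402]), 'effort': array([ 1.82879990e-04, -4.12460089e+01, -2.31971687e+01,  7.26629840e-02,
        4.55071614e-02, -1.55326434e-04]), 'ee_pos': array([258.5176748 , 513.02338609, 200.13215328]), 'ee_rot': array([-1.79900717e+02, -1.23825446e-03,  1.53256261e+02]), 'force': array([ 0.1856145 ,  0.03460754, -0.43186106]), 'torque': array([-0.04960265,  0.04935933, -0.03870171]), 'gripper_width': 91.0219858857358}
scene {'fx': 439.5041468648001, 'fy': 439.5041468648001, 'cx': 278.4502032593802, 'cy': 217.14330475704799, 'R': array([[ 0.49208694,  0.87052206, -0.00646421],
       [ 0.68606683, -0.39236792, -0.61266608],
       [-0.53587568,  0.29705009, -0.79031544]]), 't': array([-256.4486589 , -349.91679035, 1362.94793603])}
top {'fx': 419.23760435350647, 'fy': 419.23760435350647, 'cx': 278.297237197018, 'cy': 207.85489121108273, 'R': array([[-0.0024438 , -0.99999427,  0.00234298],
       [-0.99485802,  0.002194  , -0.10125566],
       [ 0.10124994, -0.00257838, -0.99485768]]), 't': array([ -52.83817794,  596.66126397, 1000.73446027])}
wrist {'fx': 365.15220905848065, 'fy': 365.15220905848065, 'cx': 275.9874449560503, 'cy': 202.32466509098438, 'hand_eye': array([[-3.99912835e-04, -9.58155870e-01, -2.86246691e-01,
         7.98891209e+01],
       [ 9.99999805e-01, -2.45905204e-04, -5.73970801e-04,
         2.59316820e-01],
       [ 4.79563941e-04, -2.86246865e-01,  9.58155782e-01,
        -1.84618938e+02],
       [ 0.00000000e+00,  0.00000000e+00,  0.00000000e+00,
         1.00000000e+00]])}
```

View pics/scene0.png

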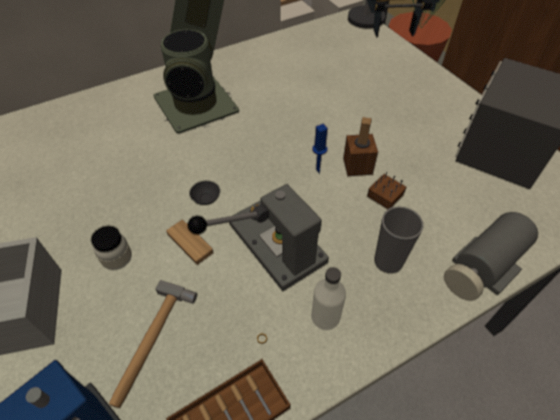

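View pics/top0.png

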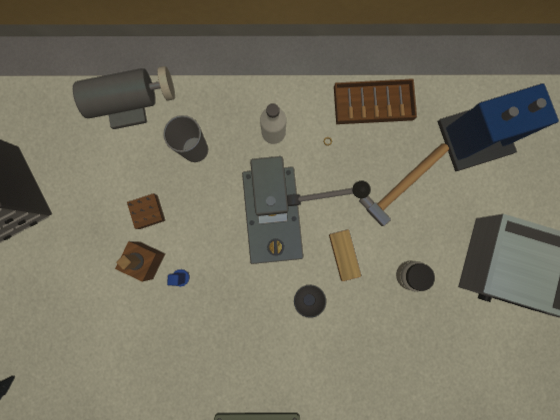

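View pics/wrist0.png

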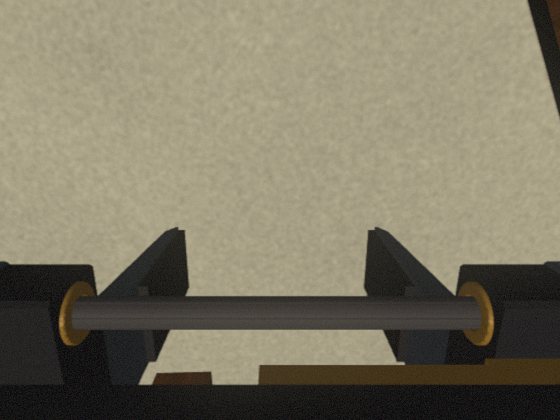

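The top view shows the wooden-handled driver in its stand at about (137,262), the blue look-alike at (178,278), the press at (272,215), the screw at (276,247) and the knob at (361,189). The brown one in the wooden block fits the description, so I'll enlarge it to confirm.

```bash
cat > h.py <<'E'
import numpy as np, cv2
from workcell import env
from scipy.spatial.transform import Rotation as Ro
def cam(n,st=None):
    c=env.calibration(n)
    if n!="wrist": R=c["R"];t=c["t"]
    else:
        T=np.eye(4);T[:3,:3]=Ro.from_euler('xyz',st["ee_rot"],degrees=True).as_matrix();T[:3,3]=st["ee_pos"]
        M=np.linalg.inv(T@c["hand_eye"]);R=M[:3,:3];t=M[:3,3]
    return c,R,t
def p2w(n,u,v,z,st=None):
    c,R,t=cam(n,st); d=R.T@np.array([(u-c["cx"])/c["fx"],(v-c["cy"])/c["fy"],1]); o=-R.T@t
    return o+d*(z-o[2])/d[2]
def w2p(n,X,st=None):
    c,R,t=cam(n,st); p=R@np.asarray(X,float)+t
    return np.array([c["fx"]*p[0]/p[2]+c["cx"],c["fy"]*p[1]/p[2]+c["cy"]])
def crop(src,dst,x0,y0,w,h,s):
    im=cv2.imread(src)[y0:y0+h,x0:x0+w]; cv2.imwrite(dst,cv2.resize(im,None,fx=s,fy=s,interpolation=cv2.INTER_CUBIC))
E
python3 - <<'E'
from h import *
crop("pics/top0.png","pics/c1.png",100,180,110,110,5)
crop("pics/top0.png","pics/c2.png",235,145,140,125,5)
crop("pics/scene0.png","pics/c3.png",290,100,120,110,5)
for n,u,v,z in [("handle top",123,264,161),("hole",137,261,85),("screw",276,247,48),("knob",361,189,230)]:
    print(n,p2w("top",u,v,z).round(1))
E
```

```text
handle top [464.6 274.9 161. ]
hole [469.  270.8  85. ]
screw [500.5 -48.4  48. ]
knob [ 613.6 -218.4  230. ]
```

View pics/c1.png

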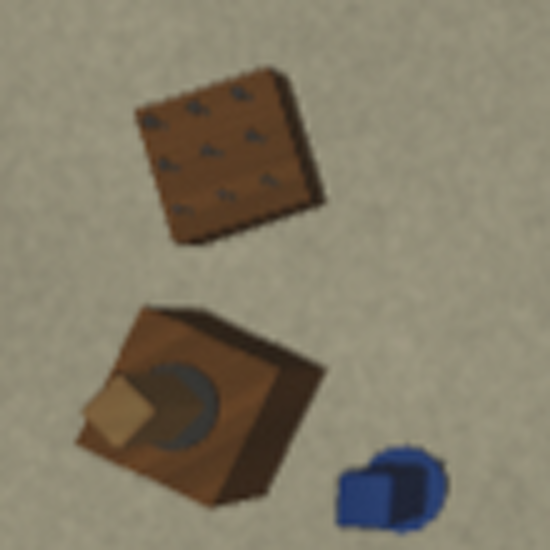

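View pics/c2.png

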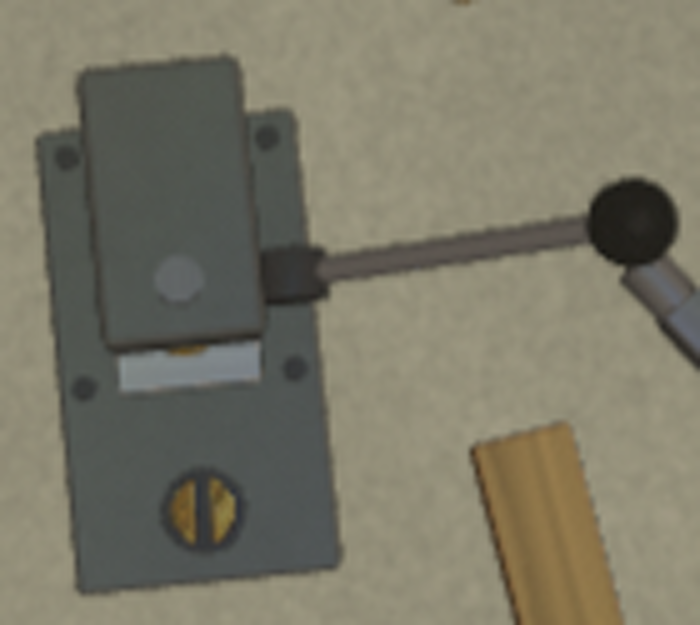

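View pics/c3.png

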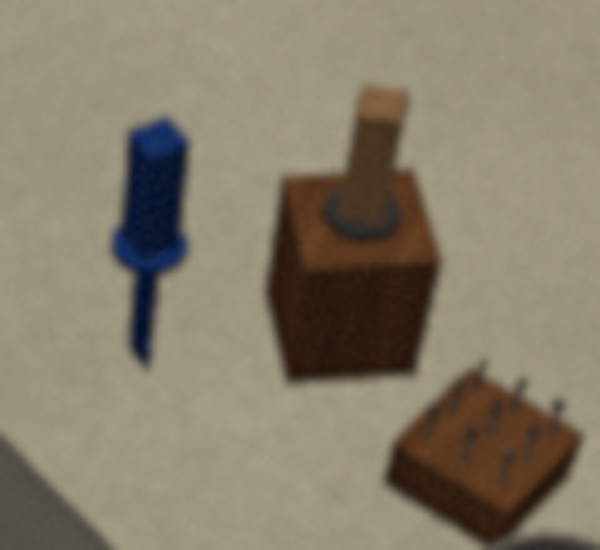

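The enlarged crops confirm it: the wooden, square-handled driver stands in the wooden block with its collar on top (top crop handle (118,411), collar (178,407)). The blue one at (390,490) is freestanding and must be left alone. Next I'll triangulate the points and fit the press yaw.

Run:
```python
from h import *
from scipy.optimize import least_squares
def tri(d):
    f=lambda X:np.concatenate([w2p(n,X)-uv for n,uv in d.items()])
    r=least_squares(f,[500,0,100]);return r.x.round(1),r.fun.round(1)
c=lambda x,y,x0,y0:np.array([x0+x/5,y0+y/5])
print("handle",tri({"top":c(118.5,411,100,180),"scene":c(384,103,290,100)}))
print("collar",tri({"top":c(178,407,100,180),"scene":c(361,217,290,100)}), p2w("top",*c(178,407,100,180),91))
print("knob",tri({"top":c(633,221,235,145),"scene":np.array([197.5,225])}))
C=lambda x,y,z:p2w("top",*c(x,y,235,145),z)
for nm,a,b,z in [("baseL",(38,140),(80,592),30),("baseR",(295,110),(340,562),30),("front",(80,592),(340,568),30),("holes",(66,157),(83,388),30),("holesR",(267,138),(293,368),30),("headL",(79,75),(104,345),185),("headR",(240,62),(263,330),185),("slot",(202,472),(204,548),48)]:
    A,B=C(*a,z),C(*b,z);d=A-B;print(nm,A.round(1),B.round(1),np.degrees(np.arctan2(d[1],d[0])).round(1),np.linalg.norm(d).round(1))
print("screw",C(203,509,48),"ram",C(178,278,192))
for x in [(125,375),(157,408),(115,450),(82,410)]: print(p2w("top",*c(*x,100,180),161).round(1))
print("blue",p2w("top",*c(365,500,100,180),156))
```

```text
handle (array([469. , 275.2, 159.8]), array([-0.5, -0.3, -0.7,  0.1]))
collar (array([468.7, 274.9,  85.5]), array([-0.5, -0.3, -0.6,  0.1])) [468.23455878 271.93881194  91.        ]
knob (array([ 613.3, -217.9,  232.3]), array([-0.6, -0.2, -0.6,  0. ]))
baseL [683.7  34.1  30. ] [461.2  12.4  30. ] 5.6 223.5
baseR [698.5 -93.5  30. ] [ 475.4 -114.    30. ] 5.2 224.1
front [461.2  12.4  30. ] [ 472.5 -114.    30. ] 95.1 126.8
holes [675.1  20.2  30. ] [560.4  11.3  30. ] 4.4 115.1
holesR [684.5 -79.5  30. ] [570.  -91.7  30. ] 6.1 115.1
headL [682.6   4.  185. ] [568.   -6.9 185. ] 5.4 115.1
headR [688. -64. 185.] [574.2 -73.2 185. ] 4.6 114.2
slot [518.7 -47.   48. ] [482.5 -47.9  48. ] 1.4 36.3
screw [501.02197361 -47.49205614  48.        ] ram [595.25473986 -37.86832002 192.        ]
[483.5 271.4 161. ]
[469.6 257.3 161. ]
[452.  274.5 161. ]
[468.8 289.  161. ]
blue [430.520013   169.68261813 156.        ]
```

play_rows(increments=[[0,0,40,-3,0.3],[35,-40,20,-3,0.3],[35,-40,0,-3,0.3],[35,-40,0,-3,0.3],[35,-40,0,-3,0.3],[35,-40,0,-3,0.3],[35,-39,0,0,0.3],[0,0,0,0,0.3],[0,0,0,0,0.3],[0,0,0,0,0.3]], newtons=30)

```text
time_s: 1.4
ee_pos: [467.9, 275.4, 260.9]
ee_rot: [-180.0, -0.0, 135.4]
force: [-0.7, -0.1, 1.0]
gripper_width: 64.0
```

Run:
```python
from h import *
s=env.state();im=env.grab_frame("wrist");cv2.imwrite("pics/w1.png",im[:,:,::-1])
print(s["ee_pos"],s["ee_rot"],s["gripper_width"],s["time_s"])
for n,X in [("top",(468.8,274,161)),("hole",(468.8,274,85))]: print(n,w2p("wrist",X,s))
```

```text
[467.9053296  275.44488622 260.91154797] [-1.79993886e+02 -2.51587766e-02  1.35352435e+02] 63.95534951985156 1.4
top [274.88839136 198.40412929]
hole [275.14466556 177.66271401]
```

View pics/w1.png

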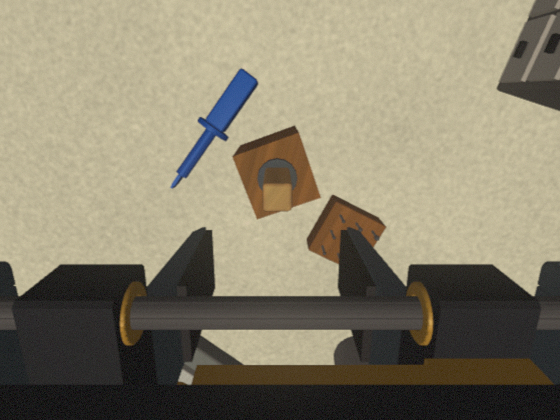

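The wrist view shows the driver's handle top at (277.5,197), against a prediction of (275,198), and its flats are square to the jaws. Blue look-alike is off to the left (215,125).

Run:
```python
from h import *
s=env.state()
print(p2w("wrist",277.7,197,161,s),p2w("wrist",277.5,177,91,s))
crop("pics/w1.png","pics/w1c.png",220,115,120,110,5)
```

```text
[469.58493437 276.51546961 161.        ] [469.04493519 277.16862285  91.        ]
```

View pics/w1c.png

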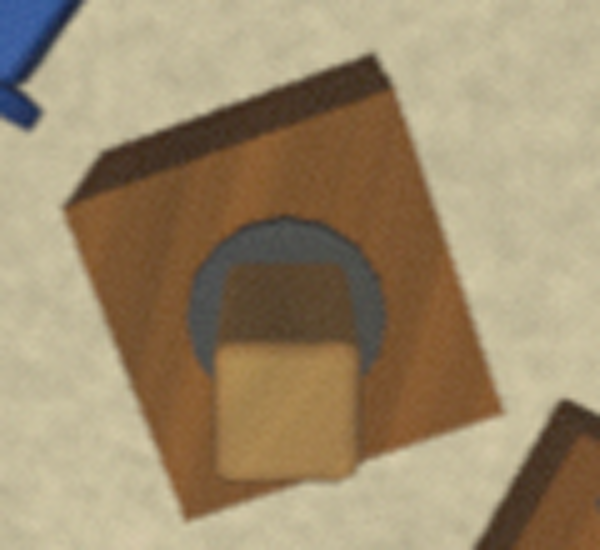

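play_rows(increments=[[1.3,0,-40,0,0.3],[0,0,-40,0,0.3],[0,0,-30,0,0.3],[0,0,-15,0,0.3],[0,0,-6,0,0.3],[0,0,0,0,0.3]], newtons=40)

```text
time_s: 2.2
ee_pos: [470.4, 275.0, 130.6]
ee_rot: [179.9, 0.0, 135.3]
force: [-0.8, -0.1, 1.1]
gripper_width: 63.8
```

play_rows(increments=[[0,0,0,0,1],[0,0,0,0,1],[0,0,0,0,1],[0,0,0,0,1],[0,0,0,0,1]], newtons=40)

```text
time_s: 2.82
ee_pos: [470.1, 274.5, 130.1]
ee_rot: [180.0, 0.0, 135.3]
force: [0.5, 0.8, 0.3]
gripper_width: 24.0
```

play_rows(increments=[[0,0,10,0,1],[0,0,30,0,1],[0,0,40,0,1],[0,0,40,0,1],[0,0,30,0,1],[0,0,0,0,1],[0,0,0,0,1]])

```text
time_s: 3.7
ee_pos: [469.4, 274.1, 278.6]
ee_rot: [-179.9, -0.0, 135.3]
force: [-0.1, 0.2, -1.8]
gripper_width: 23.4
```

Run:
```python
from h import *
s=env.state();print(s["ee_pos"],s["force"],s["torque"],s["gripper_width"])
for n in("top","scene","wrist"):
    im=env.grab_frame(n);cv2.imwrite(f"pics/{n}2.png",im[:,:,::-1])
X=s["ee_pos"].copy();X[2]-=125
for n in("top","scene","wrist"): print(n,w2p(n,X,s))
u,v=w2p("scene",X).astype(int)
crop("pics/scene2.png","pics/s2c.png",u-50,v-60,100,100,6)
u,v=w2p("top",X).astype(int)
crop("pics/top2.png","pics/t2c.png",u-50,v-50,100,100,6)
```

```text
[469.40081298 274.09646306 278.64535523] [-0.0843066   0.17725548 -1.81884489] [-0.02530003 -0.00910939  0.03261598] 23.44899815349104
top [124.73431795 261.60938087]
scene [365.47779334 122.97582277]
wrist [275.74112382 188.71683044]
```

View pics/s2c.png

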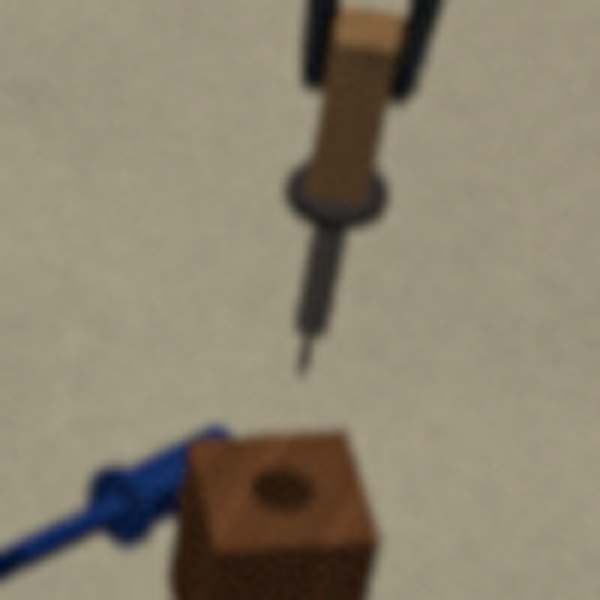

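View pics/wrist2.png

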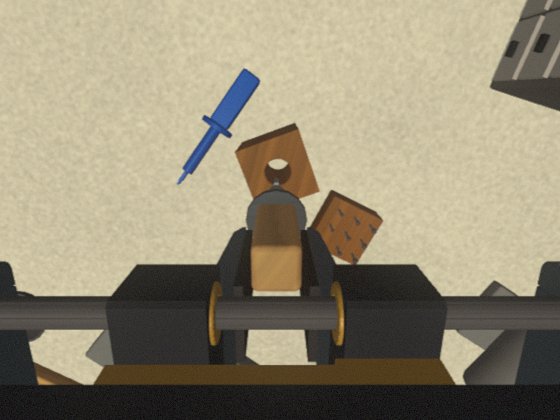

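View pics/scene2.png

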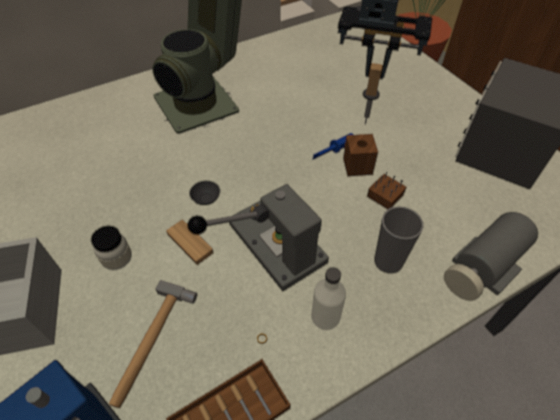

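View pics/t2c.png

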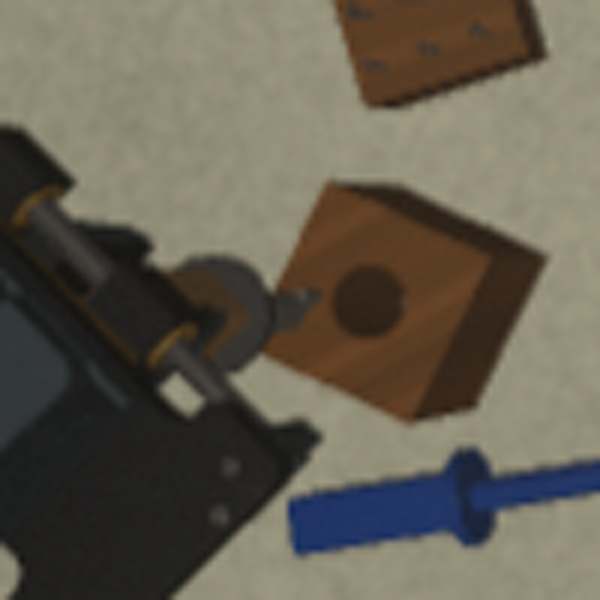

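Run:
```python
from h import *
s=env.state()
for uv in [(252,77),(181,181),(217,127)]: print(p2w("wrist",*uv,12,s).round())
crop("pics/wrist2.png","pics/w2c.png",230,110,90,110,6)
```

```text
[380. 323.  12.]
[403. 170.  12.]
[390. 252.  12.]
```

View pics/w2c.png

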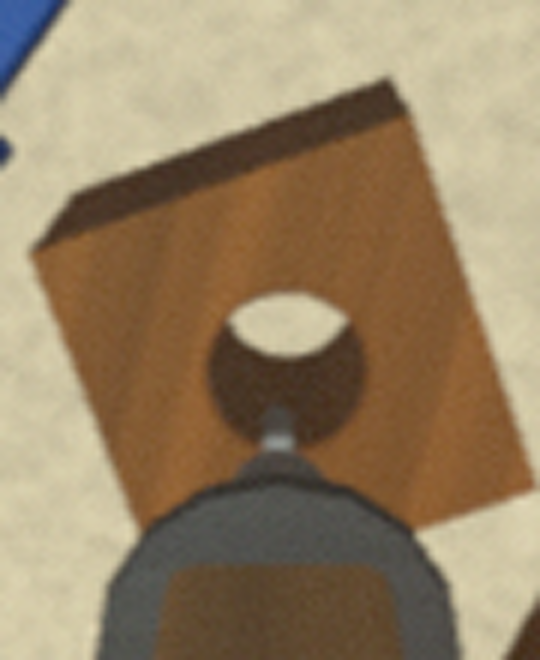

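The blue look-alike has toppled by itself (it was already down at 1.4 s, before I came near) and lies flat, clear of my path. The driver hangs straight in the jaws. Its blade is thin across the jaws at wrist (276,180), so blade width lies along tool x, i.e. the tool yaw mod 180. Now I'll move above the screw.

play_rows(increments=[[4,-40,0,6.5,1],[4,-40,0,6.5,1],[4,-40,0,6.5,1],[4,-40,0,6.5,1],[4,-40,0,6.5,1],[4,-40,0,6.5,1],[4,-40,0,6.5,1],[3.5,-41,0,0,1],[0,0,0,0,1],[0,0,0,0,1],[0,0,0,0,1]])

```text
time_s: 5.22
ee_pos: [501.4, -45.5, 279.7]
ee_rot: [180.0, -0.0, -179.2]
force: [0.2, 0.0, -0.7]
gripper_width: 23.7
```

Run:
```python
from h import *
s=env.state();im=env.grab_frame("wrist");cv2.imwrite("pics/w3.png",im[:,:,::-1])
print(s["ee_pos"],s["ee_rot"],s["time_s"])
X=s["ee_pos"].copy();X[2]-=125
print("tip",w2p("wrist",X,s),"screw",w2p("wrist",(501,-47.3,48),s))
u,v=w2p("wrist",(501,-47.3,48),s).astype(int);print(u-55,v-55)
crop("pics/w3.png","pics/w3c.png",u-55,v-55,110,110,6)
```

```text
[501.37590671 -45.53981654 279.65869633] [ 1.79967470e+02 -3.77221992e-02 -1.79173873e+02] 5.225
tip [276.5490959  188.72888227] screw [274.88612547 165.32963814]
219 110
```

View pics/w3c.png

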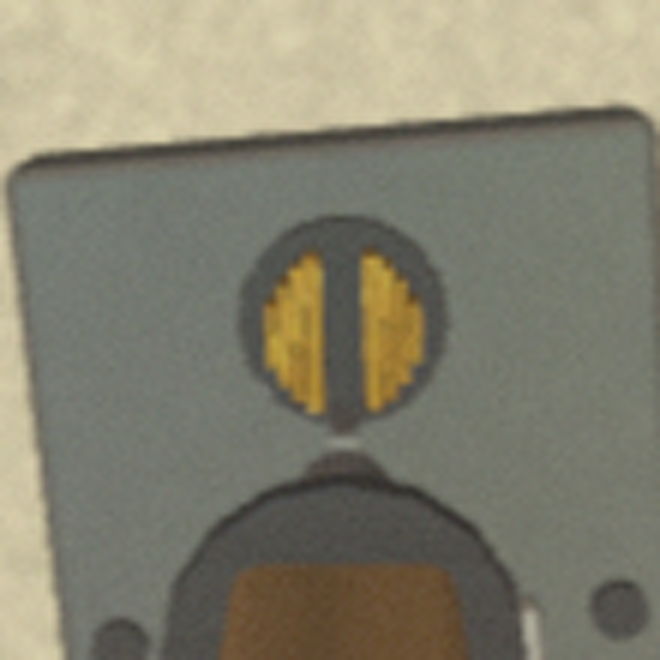

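Run:
```python
from h import *
s=env.state()
print(p2w("wrist",276.3,165.6,48,s)); a=p2w("wrist",219+342/6,110+250/6,48,s);b=p2w("wrist",219+344.5/6,110+410/6,48,s)
d=b-a;print(a,b,np.degrees(np.arctan2(d[1],d[0])))
print(p2w("wrist",278,171.7,85,dict(ee_pos=np.array([469.4,274.1,278.6]),ee_rot=[180,0,135.3])),p2w("top",135.3,261,85))
```

```text
[501.42939174 -45.67766464  48.        ]
[485.30486216 -46.25385472  48.        ] [516.48238136 -45.3236625   48.        ] 1.7089327317659364
[469.9574249  275.69629605  85.        ] [468.99940264 274.66767349  85.        ]
```

play_rows(increments=[[0,-0.4,-30,0.6,1],[0,0,-30,0,1],[0,0,-25,0,1],[0,0,-11,0,1],[0,0,0,0,1],[0,0,0,0,1]])

```text
time_s: 6.02
ee_pos: [502.4, -46.8, 185.1]
ee_rot: [-180.0, 0.1, -178.6]
force: [-0.0, -0.1, -2.0]
gripper_width: 23.7
```

Run:
```python
from h import *
s=env.state();print(s["ee_pos"],s["ee_rot"],s["force"])
X=s["ee_pos"].copy();X[2]-=125
for n in("top","scene","wrist"):
    im=env.grab_frame(n);cv2.imwrite(f"pics/{n}4.png",im[:,:,::-1])
u,v=w2p("scene",X).astype(int);print(u,v)
crop("pics/scene4.png","pics/s4c.png",u-45,v-55,90,80,7)
crop("pics/wrist4.png","pics/w4c.png",226,100,100,100,6)
```

```text
[502.39282621 -46.80684364 185.09265581] [-1.79987441e+02  1.26814526e-01 -1.78624745e+02] [-0.04950018 -0.11229976 -1.99376771]
257 207
```

View pics/s4c.png

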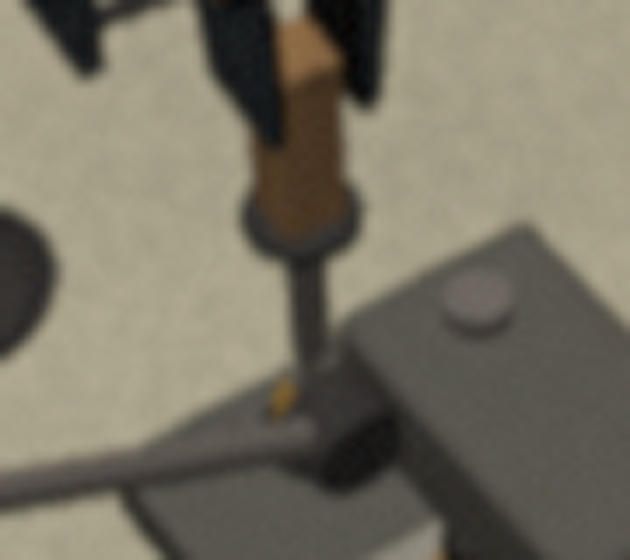

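View pics/w4c.png

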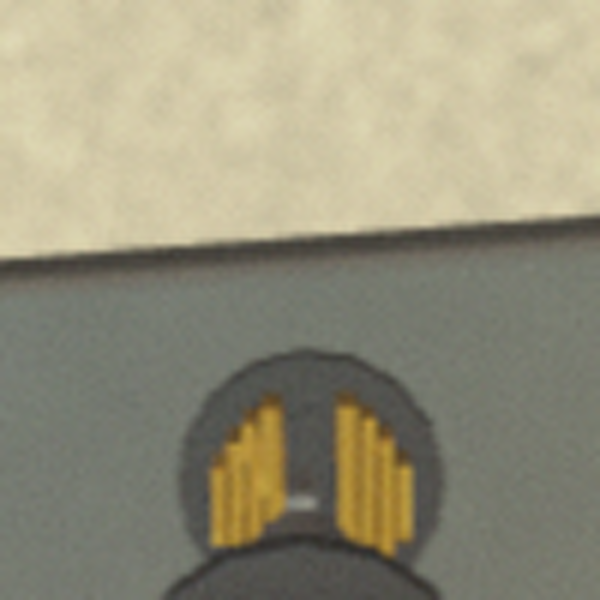

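Blade highlight at crop x≈300 against a slot centre of 310, so it sits about 1.2 mm toward −y. I'll correct that and lower it into the slot.

play_rows(increments=[[-1,1.2,0,0,1],[0,0,-6,0,1],[0,0,-5,0,1],[0,0,-4,0,1],[0,0,-4,0,1],[0,0,-1.5,0,1],[0,0,0,0,1],[0,0,0,0,1]])

```text
time_s: 7.18
ee_pos: [500.7, -45.7, 163.6]
ee_rot: [180.0, 0.0, -178.6]
force: [-0.4, 0.4, -0.9]
gripper_width: 23.9
```

Run:
```python
from h import *
s=env.state();print(s["ee_pos"],s["ee_rot"],s["force"],s["torque"])
for n in("scene","wrist"):
    im=env.grab_frame(n);cv2.imwrite(f"pics/{n}5.png",im[:,:,::-1])
crop("pics/scene5.png","pics/s5c.png",212,152,90,80,7)
crop("pics/wrist5.png","pics/w5c.png",226,100,100,100,6)
```

```text
[500.71889662 -45.69870218 163.64576107] [ 1.79997329e+02  2.37701141e-02 -1.78643994e+02] [-0.41007118  0.42727293 -0.90234217] [ 0.115827   -0.05328043  0.03442396]
```

View pics/s5c.png

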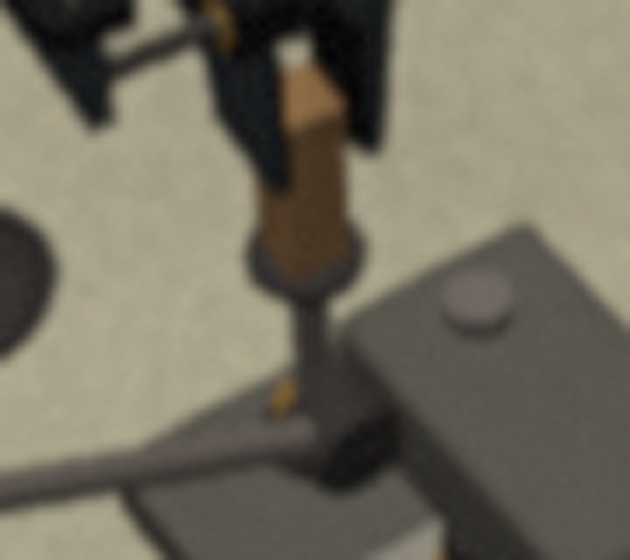

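View pics/w5c.png

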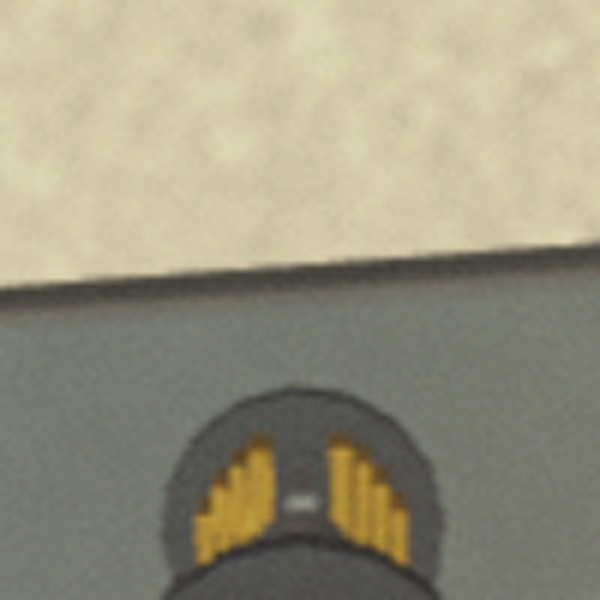

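play_rows(increments=[[0,0,0,-7,1],[0,0,0,-8,1],[0,0,0,-8,1],[0,0,0,-8,1],[0,0,0,-8,1],[0,0,0,-8,1],[0,0,0,-8,1],[0,0,0,-7,1],[0,0,0,0,1],[0,0,0,0,1]], newtons=50)

```text
time_s: 8.52
ee_pos: [500.1, -46.1, 163.5]
ee_rot: [-179.9, 0.0, 119.5]
force: [-1.8, -1.6, 1.5]
gripper_width: 23.4
```

Run:
```python
from h import *
s=env.state();print(s["ee_pos"],s["ee_rot"],s["force"],s["torque"])
im=env.grab_frame("wrist");cv2.imwrite("pics/w6.png",im[:,:,::-1])
crop("pics/w6.png","pics/w6c.png",226,100,100,100,6)
```

```text
[500.14114171 -46.05933846 163.53050517] [-1.79935338e+02  1.47428108e-02  1.19470915e+02] [-1.82357221 -1.6075656   1.47457216] [-0.5801004   0.59302411  0.02727878]
```

View pics/w6c.png

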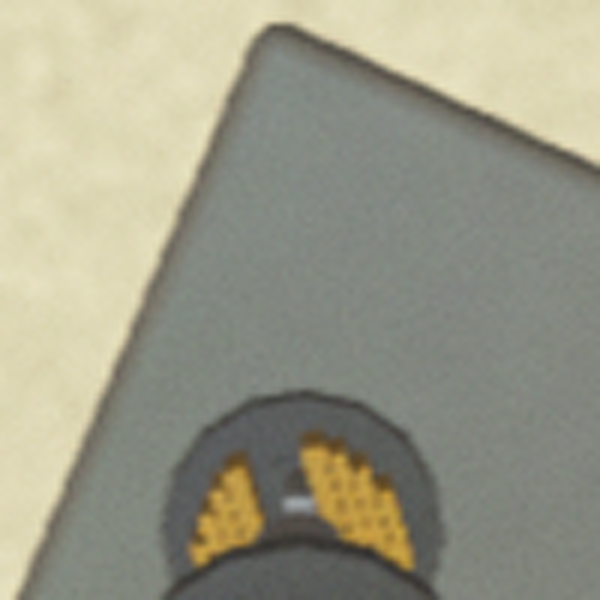

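The screw is turning, with the slot lagging the blade by the expected ~13° of play. I'll continue to the stop.

play_rows(increments=[[0,0,0,-5,1],[0,0,0,-5,1],[0,0,0,-4,1],[0,0,0,-2,1],[0,0,0,0,1],[0,0,0,0,1]])

```text
time_s: 9.32
ee_pos: [500.1, -45.8, 163.5]
ee_rot: [-179.9, 0.0, 103.4]
force: [-2.4, -2.3, 2.0]
gripper_width: 23.7
```

play_rows(increments=[[0,0,0,-2,1],[0,0,0,-2,1],[0,0,0,0,1]])

```text
time_s: 9.7
ee_pos: [500.2, -45.7, 163.4]
ee_rot: [-180.0, -0.0, 99.3]
force: [-3.1, -2.8, 2.8]
gripper_width: 23.8
```

Run:
```python
from h import *
s=env.state();print(s["ee_pos"],s["ee_rot"],s["force"],s["torque"])
im=env.grab_frame("wrist");cv2.imwrite("pics/w7.png",im[:,:,::-1])
crop("pics/w7.png","pics/w7c.png",226,100,100,100,6)
```

```text
[500.24642558 -45.72496226 163.43798783] [-1.79961315e+02 -2.68333427e-03  9.93401658e+01] [-3.05105619 -2.81690045  2.77137952] [-0.80364089  1.26424792  0.00547149]
```

View pics/w7c.png

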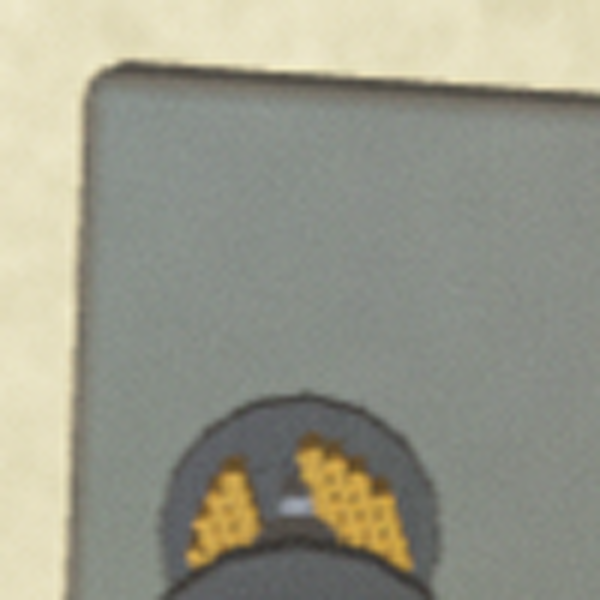

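play_rows(increments=[[0,0,0,-2,1],[0,0,0,-2,1],[0,0,0,0,1],[0,0,0,0,1]])

```text
time_s: 10.25
ee_pos: [500.2, -45.7, 163.4]
ee_rot: [-180.0, -0.0, 95.3]
force: [-4.1, -1.5, 3.4]
gripper_width: 23.8
```

Run:
```python
from h import *
s=env.state();print(s["ee_pos"],s["ee_rot"],s["force"],s["torque"],s["effort"])
for n in("top","wrist"):
    im=env.grab_frame(n);cv2.imwrite(f"pics/{n}8.png",im[:,:,::-1])
crop("pics/wrist8.png","pics/w8c.png",226,100,100,100,6)
```

```text
[500.22643886 -45.69888183 163.43956527] [-1.79959261e+02 -7.22825736e-04  9.53013092e+01] [-4.10893249 -1.51747131  3.36884439] [-0.74843118  1.54413146  0.2284439 ] [  1.19605578 -33.99085522 -23.50323558   1.28227964  -1.93069831
   0.15828989]
```

View pics/w8c.png

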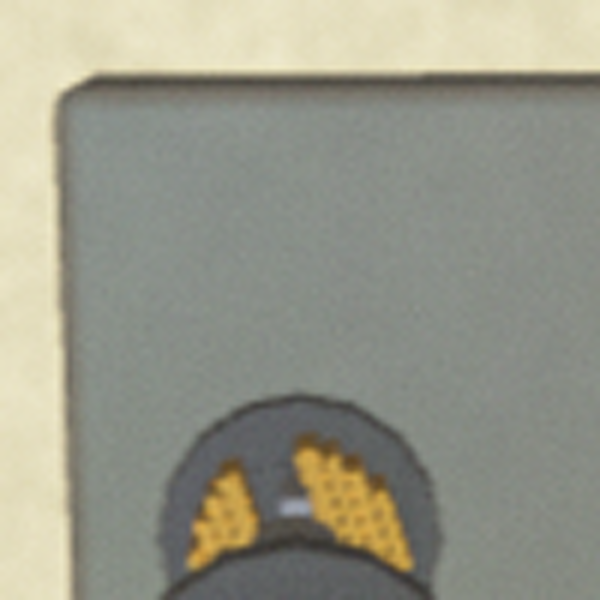

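play_rows(increments=[[0,0,0,-2,1],[0,0,0,-2,1],[0,0,0,0,1],[0,0,0,0,1]])

```text
time_s: 10.85
ee_pos: [500.0, -45.6, 163.5]
ee_rot: [-179.9, -0.0, 91.3]
force: [-5.6, -1.6, 3.7]
gripper_width: 24.0
```

Run:
```python
from h import *
s=env.state();print(s["ee_pos"],s["ee_rot"],s["force"],s["torque"],s["effort"])
im=env.grab_frame("wrist");cv2.imwrite(f"pics/w9.png",im[:,:,::-1])
crop("pics/w9.png","pics/w9c.png",226,100,100,100,6)
```

```text
[500.0493947  -45.60311875 163.47061575] [-1.79936962e+02 -2.93866559e-03  9.13385375e+01] [-5.64381438 -1.56640281  3.7198694 ] [-0.6919903   1.65020296  0.42195011] [  0.84782263 -33.80303264 -23.58181      1.25610743  -2.09537633
   0.36141967]
```

View pics/w9c.png

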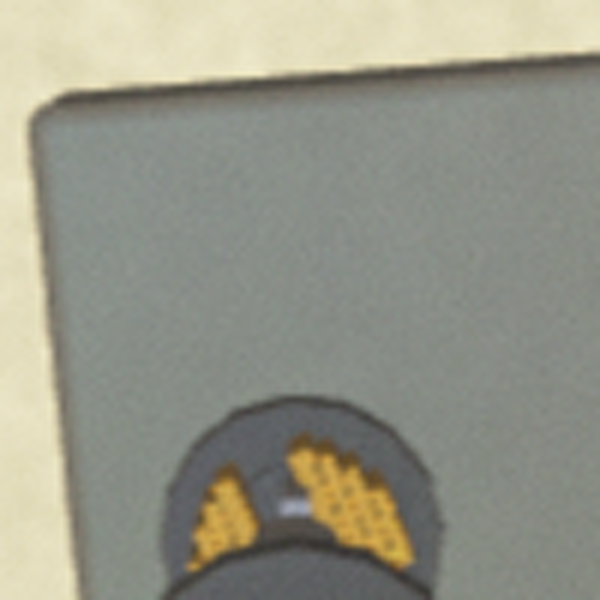

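The reaction torque has climbed (0.005 → 0.23 → 0.42 N m) while the slot stopped following: that is the stop. I'll ease back into the play and lift out.

play_rows(increments=[[0,0,0,8,1],[0,0,0,10,1],[0,0,0,0,1],[0,0,8,0,1],[0,0,12,0,1],[0,0,30,0,1],[0,0,40,0,1],[0,0,30,0,1],[0,0,0,0,1],[0,0,0,0,1]])

```text
time_s: 12.15
ee_pos: [500.3, -45.5, 282.8]
ee_rot: [-180.0, -0.0, 109.3]
force: [-0.7, -0.7, -0.8]
gripper_width: 23.4
```

Run:
```python
from h import *
s=env.state();print(s["ee_pos"],s["ee_rot"],s["force"],s["torque"])
im=env.grab_frame("wrist");cv2.imwrite(f"pics/w10.png",im[:,:,::-1])
im=env.grab_frame("scene");cv2.imwrite(f"pics/s10.png",im[:,:,::-1])
crop("pics/w10.png","pics/w10c.png",221,110,110,110,6)
crop("pics/s10.png","pics/s10c.png",205,80,110,110,6)
```

```text
[500.28261635 -45.46483607 282.76708467] [-1.79980709e+02 -3.90361097e-02  1.09328599e+02] [-0.67422837 -0.72429591 -0.82958521] [-0.08474743  0.04395573  0.00854344]
```

View pics/w10c.png

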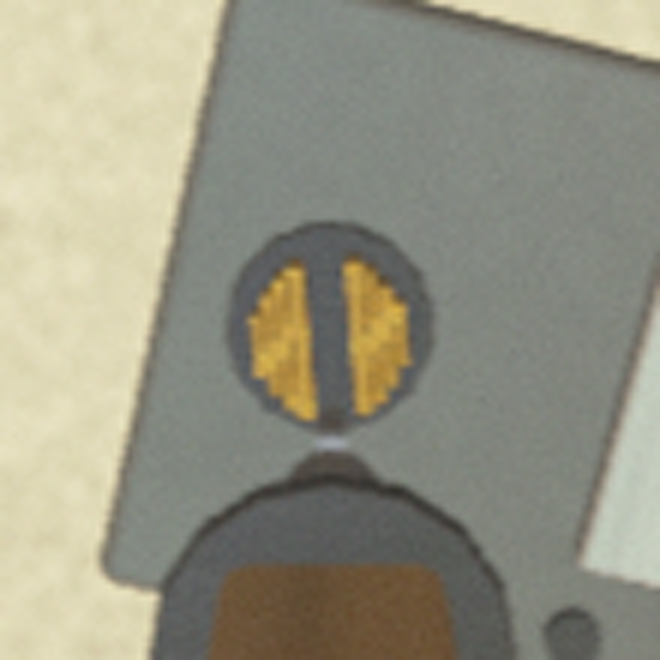

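View pics/s10c.png

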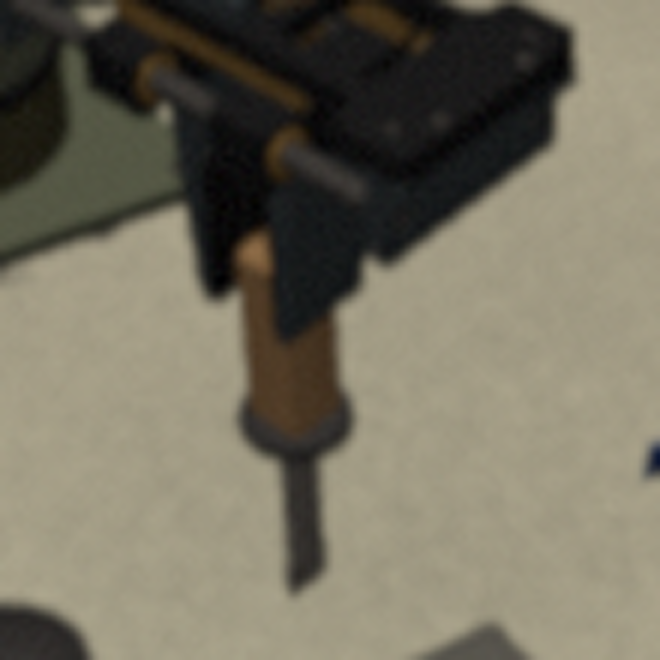

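The slot axis now reads yaw ≈113.9°, i.e. 71.3° ≈ 1.244 rad from the press axis, so the screw is tight. The driver is still straight in the jaws. Now back to the stand.

play_rows(increments=[[-4,40,0,3.2,1],[-4,40,0,3.2,1],[-4,40,0,3.2,1],[-4,40,0,3.2,1],[-4,40,0,3.2,1],[-4,40,0,3.2,1],[-4,40,0,3.2,1],[-3,40.5,0,3.2,1],[0,0,0,0,1],[0,0,0,0,1],[0,0,0,0,1]])

```text
time_s: 13.62
ee_pos: [469.6, 273.8, 283.2]
ee_rot: [-180.0, 0.0, 134.9]
force: [-0.3, 0.3, -0.7]
gripper_width: 23.5
```

Run:
```python
from h import *
s=env.state();print(s["ee_pos"],s["ee_rot"],s["force"])
im=env.grab_frame("wrist");cv2.imwrite(f"pics/w11.png",im[:,:,::-1])
crop("pics/w11.png","pics/w11c.png",221,110,110,110,6)
X=s["ee_pos"].copy();X[2]-=125;print(w2p("wrist",X,s))
```

```text
[469.58412039 273.79062847 283.1598494 ] [-1.79956854e+02  2.39851509e-04  1.34871024e+02] [-0.34662537  0.26655788 -0.6912026 ]
[275.51996491 188.63073724]
```

View pics/w11c.png

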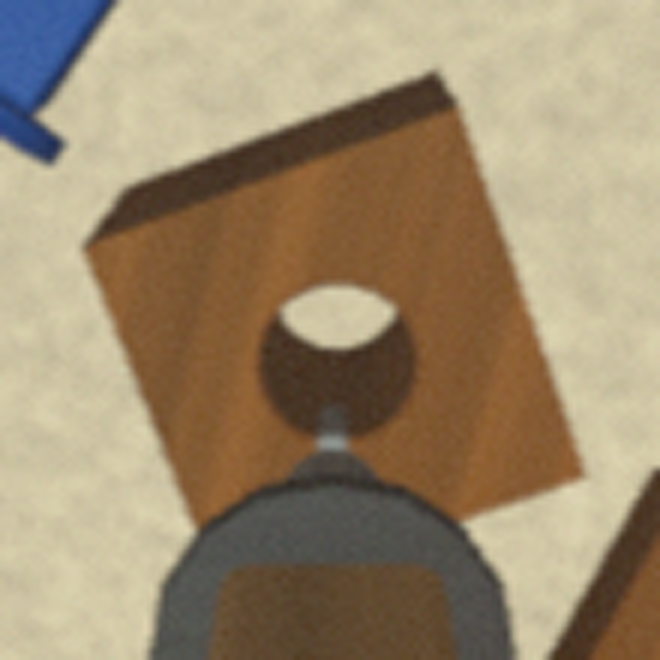

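play_rows(increments=[[0.3,1.2,-30,0,1],[0,0,-30,0,1],[0,0,-25,0,1],[0,0,-20,0,1],[0,0,-20,0,1],[0,0,-15,0,1],[0,0,-8,0,1],[0,0,-4,0,1],[0,0,0,0,1],[0,0,0,0,1]])

```text
time_s: 14.92
ee_pos: [470.2, 276.2, 132.0]
ee_rot: [179.9, 0.0, 135.0]
force: [-0.1, 0.6, -1.8]
gripper_width: 23.3
```

Run:
```python
from h import *
s=env.state();print(s["ee_pos"],s["ee_rot"],s["force"])
im=env.grab_frame("scene");cv2.imwrite(f"pics/s12.png",im[:,:,::-1])
crop("pics/s12.png","pics/s12c.png",305,80,110,110,6)
```

```text
[470.23500887 276.22085586 132.03766152] [1.79927510e+02 1.86130520e-02 1.34953737e+02] [-0.13521359  0.57320924 -1.81688459]
```

View pics/s12c.png

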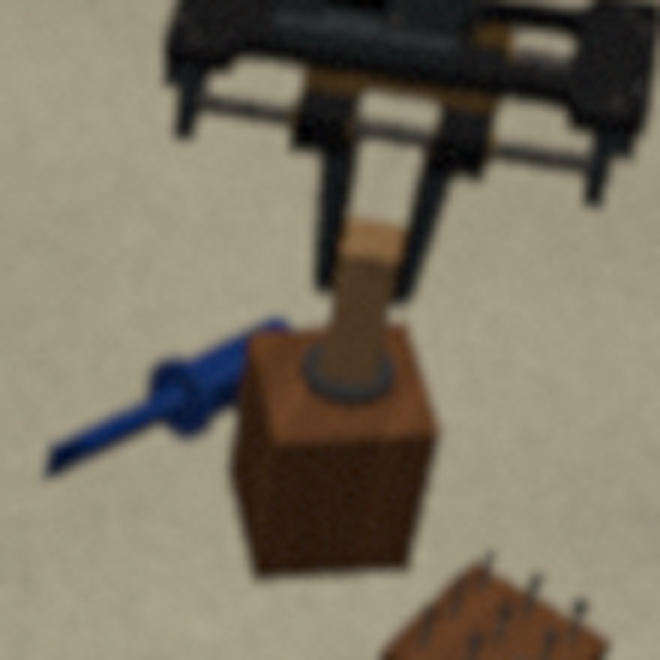

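play_rows(increments=[[0,0,-1.3,0,1],[0,0,0,0,1],[0,0,0,0,0.6],[0,0,0,0,0.5],[0,0,0,0,0.3],[0,0,0,0,0.3],[0,0,0,0,0.3],[0,0,10,0,0.3],[0,0,40,0,0.3],[0,0,50,0,0.3],[0,0,50,0,0.3],[0,0,0,0,0.3],[0,0,0,0,0.3]])

```text
time_s: 16.6
ee_pos: [469.5, 275.8, 280.0]
ee_rot: [-180.0, -0.0, 135.0]
force: [0.4, -0.3, 0.4]
gripper_width: 63.7
```

Run:
```python
from h import *
s=env.state();print(s["ee_pos"],s["ee_rot"],s["force"],s["gripper_width"])
for n in("scene","wrist"):
    im=env.grab_frame(n);cv2.imwrite(f"pics/{n}13.png",im[:,:,::-1])
crop("pics/scene13.png","pics/s13c.png",310,90,100,100,5)
crop("pics/wrist13.png","pics/w13c.png",220,110,110,110,5)
a=cv2.imread("pics/s13c.png");b=cv2.imread("pics/w13c.png");b=cv2.resize(b,(500,500))
cv2.imwrite("pics/c13.png",cv2.resize(np.hstack([a,b]),(800,400)))
```

```text
[469.49853781 275.78963804 279.96567212] [-1.79979630e+02 -6.06912650e-03  1.34956044e+02] [ 0.37634816 -0.27951356  0.37005188] 63.67582498292901
```

View pics/c13.png

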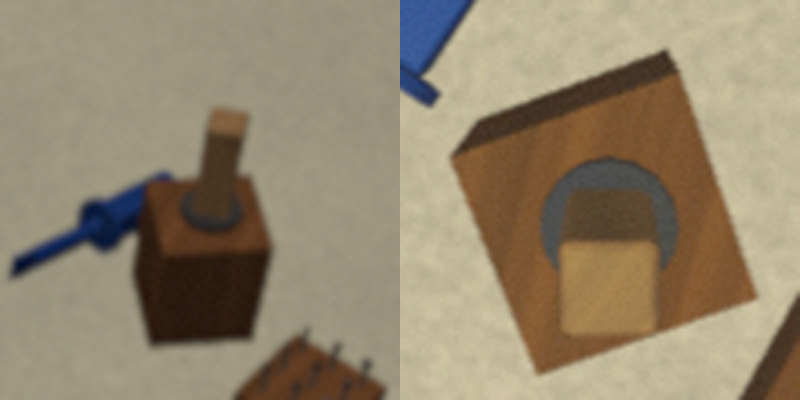

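The driver stands upright and centred in the stand, let go, with its collar on top (wrist crop collar (608,225), concentric with the block). Now to hover above the knob with the fingers shut.

play_rows(increments=[[0,0,20,0,0.5],[12,-41,0,-3.5,1],[12,-41,0,-3.5,1],[12,-41,0,-3.5,1],[12,-41,0,-3.5,1],[12,-41,0,-3.5,1],[12,-41,0,-3.5,1],[12,-41,0,-3.5,1],[12,-41,0,-3.5,1],[12,-41,0,-3.5,1],[12,-41,0,-3.5,1],[12,-41,0,-3.5,1],[10,-44,0,-1.5,1],[0,0,0,0,1],[0,0,0,0,1],[0,0,0,0,1]], newtons=20)

```text
time_s: 18.7
ee_pos: [611.7, -217.8, 300.0]
ee_rot: [-180.0, -0.0, 95.0]
force: [0.1, 0.3, 0.3]
gripper_width: 0.4
```

Run:
```python
from h import *
s=env.state();print(s["ee_pos"],s["ee_rot"],s["force"],s["gripper_width"])
for n in("scene","wrist"):
    im=env.grab_frame(n);cv2.imwrite(f"pics/{n}14.png",im[:,:,::-1])
print(w2p("wrist",(612.3,-218.5,230),s),w2p("wrist",s["ee_pos"]-[0,0,14],s))
```

```text
[ 611.65403699 -217.76728353  299.97881491] [-1.79971338e+02 -3.92833768e-02  9.50331361e+01] [0.06703662 0.27306729 0.30292477] 0.4419673210077554
[275.19946795 209.41069406] [273.94791203 237.29347594]
```

View pics/scene14.png

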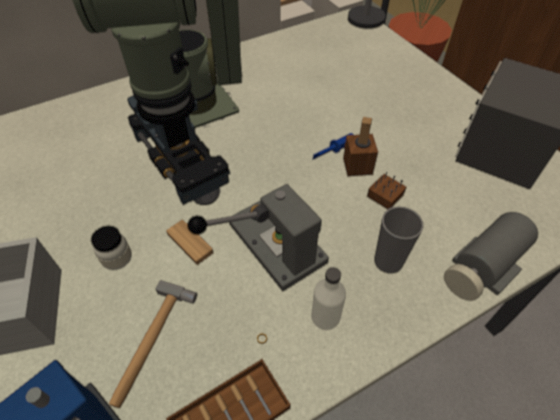

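View pics/wrist14.png

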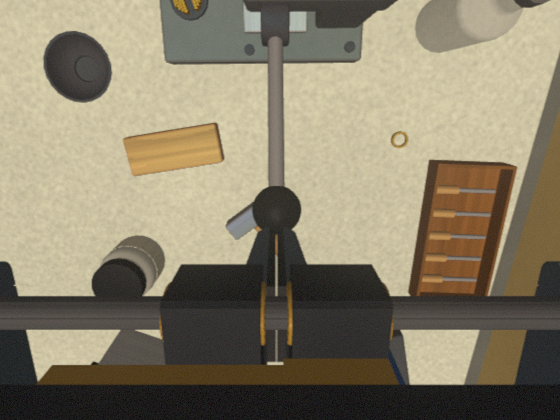

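The knob is at wrist (276.5,209), against a prediction of (275,209), and the shut fingers are in line with the lever. I'll push down along the arc and stop short of level to check.

play_rows(increments=[[0.3,-0.5,-20,0,1],[0,0,-12,0,1],[0,0,-6,0,1],[0.3,-3,-7,0,1],[0.3,-3,-7,0,1],[0.2,-2.2,-7,0,1],[0.2,-2.2,-7,0,1],[0.1,-1.5,-7,0,1],[0.1,-1.5,-7,0,1],[0.1,-0.7,-7,0,1],[0,0,0,0,1],[0,0,0,0,1]])

```text
time_s: 20.3
ee_pos: [614.3, -235.6, 214.8]
ee_rot: [179.8, 0.3, 94.9]
force: [0.5, -4.1, 6.1]
gripper_width: 0.5
```

Run:
```python
from h import *
s=env.state();print(s["ee_pos"],s["ee_rot"],s["force"],s["gripper_width"])
for n in("scene","wrist"):
    im=env.grab_frame(n);cv2.imwrite(f"pics/{n}15.png",im[:,:,::-1])
crop("pics/scene15.png","pics/s15c.png",150,150,160,130,5)
```

```text
[ 614.33907924 -235.63309785  214.8124908 ] [179.8070811    0.25561645  94.93057286] [ 0.45000676 -4.11219772  6.06053144] 0.46326822832143394
```

View pics/s15c.png

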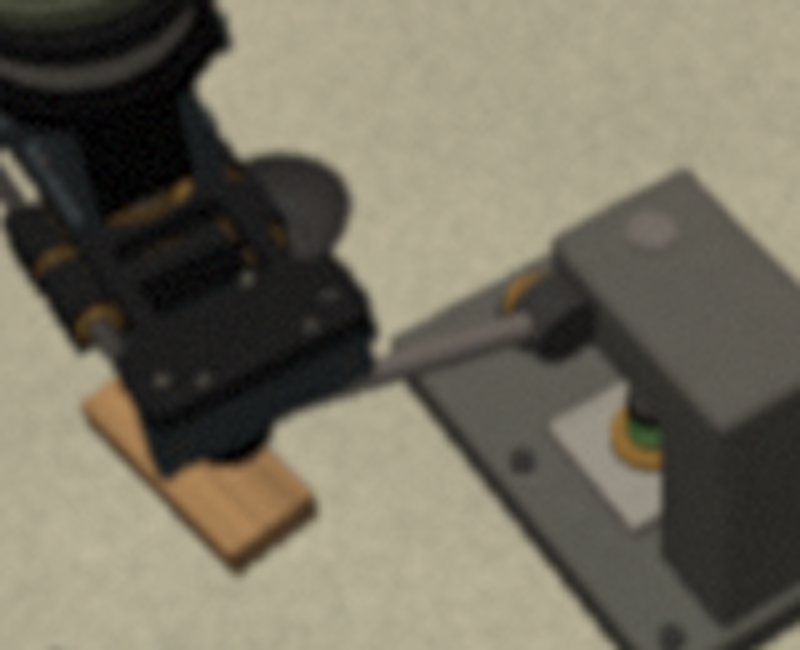

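View pics/wrist15.png

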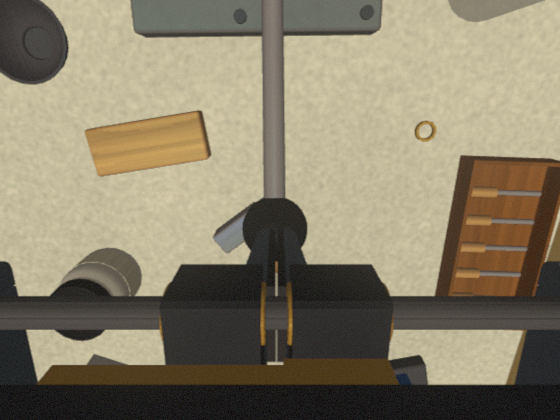

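play_rows(increments=[[0,0,-6,0,1],[0,0.5,-5,0,1],[0,0.5,-4,0,1],[0,0,0,0,1],[0,0,0,0,1],[0,0,0,0,1]])

```text
time_s: 21.15
ee_pos: [614.8, -235.0, 200.2]
ee_rot: [179.7, 0.3, 94.9]
force: [0.1, -4.9, 6.2]
gripper_width: 0.5
```

Run:
```python
from h import *
for i in range(1):
    s=env.state();print(s["ee_pos"],s["ee_rot"],s["force"])
for n in("top","wrist","scene"):
    im=env.grab_frame(n);cv2.imwrite(f"pics/{n}16.png",im[:,:,::-1])
crop("pics/scene16.png","pics/s16c.png",150,150,160,130,5)
crop("pics/top16.png","pics/t16c.png",235,145,160,130,5)
# project lever axis predictions into scene for angles
u=np.array([np.sin(np.radians(5.2)),-np.cos(np.radians(5.2)),0]);p=np.array([595.25,-37.9,165])+47*u
for a in(.33,.37,.41,.45,.49,.53):
    f=.45-a; q=[p+r*(u*np.cos(f)+np.array([0,0,1])*np.sin(f)) for r in(15,75,150)]
    print(a,[w2p("scene",x).round(1) for x in q],w2p("wrist",q[2],s).round(1))
```

```text
[ 614.76269048 -235.03664142  200.24389911] [179.74251655   0.31694768  94.93587623] [ 0.13596594 -4.86886702  6.20445999]
0.33 [array([254.2, 216.7]), array([228.2, 228.3]), array([193.4, 243.9])] [271.2 231.6]
0.37 [array([254.2, 216.9]), array([228.2, 229.3]), array([193.6, 245.9])] [271.2 228.9]
0.41 [array([254.2, 217.1]), array([228.3, 230.3]), array([193.9, 247.7])] [271.3 226. ]
0.45 [array([254.2, 217.3]), array([228.4, 231.2]), array([194.4, 249.5])] [271.4 222.8]
0.49 [array([254.2, 217.5]), array([228.6, 232.1]), array([194.9, 251.2])] [271.5 219.5]
0.53 [array([254.3, 217.7]), array([228.8, 232.9]), array([195.6, 252.9])] [271.5 216. ]
```

View pics/s16c.png

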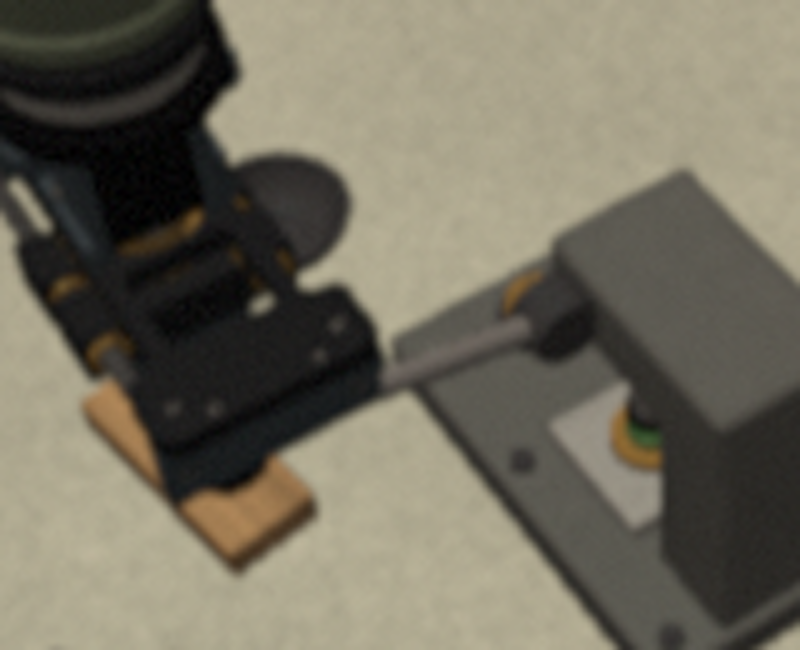

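View pics/wrist16.png

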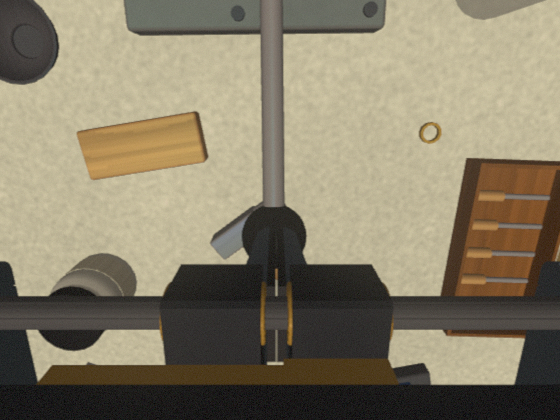

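The lever looks less depressed than the fingertip height implies, so I'll enlarge the pictures and measure it properly before going further.

Run:
```python
from h import *
s=env.state()
u=np.array([np.sin(np.radians(5.2)),-np.cos(np.radians(5.2)),0]);p=np.array([595.25,-37.9,165])+47*u
for nm,src,ang in(("a","pics/scene14.png",(0,)),("b","pics/scene16.png",(.2,.3,.45))):
    im=cv2.imread(src)[190:260,170:280];im=cv2.resize(im,None,fx=7,fy=7,interpolation=cv2.INTER_CUBIC)
    for a,col in zip(ang,((0,0,255),(0,255,0),(255,0,0))):
        f=.45-a
        for r in range(0,151,25):
            x=w2p("scene",p+r*(u*np.cos(f)+np.array([0,0,1])*np.sin(f)))
            cv2.circle(im,tuple(int(k) for k in (x-[170,190])*7+3),3,col,-1)
    cv2.imwrite(f"pics/lev_{nm}.png",im)
im=cv2.imread("pics/wrist16.png")[180:300,210:340];cv2.imwrite("pics/w16c.png",cv2.resize(cv2.convertScaleAbs(im,alpha=2.5,beta=20),None,fx=5,fy=5,interpolation=cv2.INTER_CUBIC))
```

```text
(no output)
```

View pics/lev_a.png

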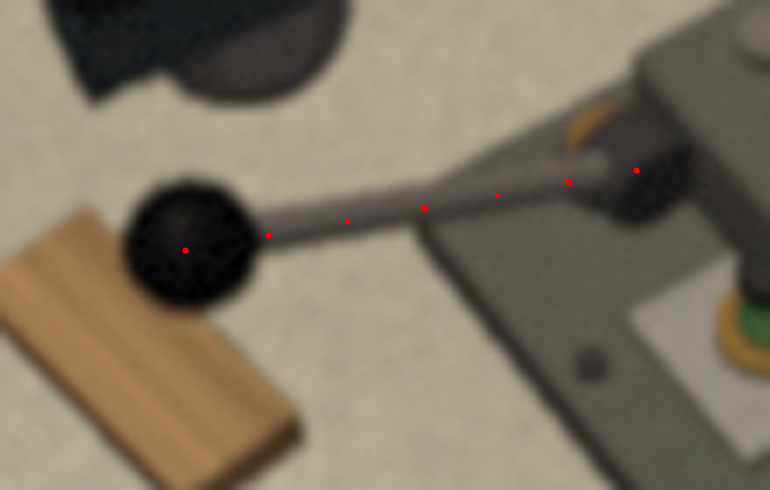

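View pics/lev_b.png

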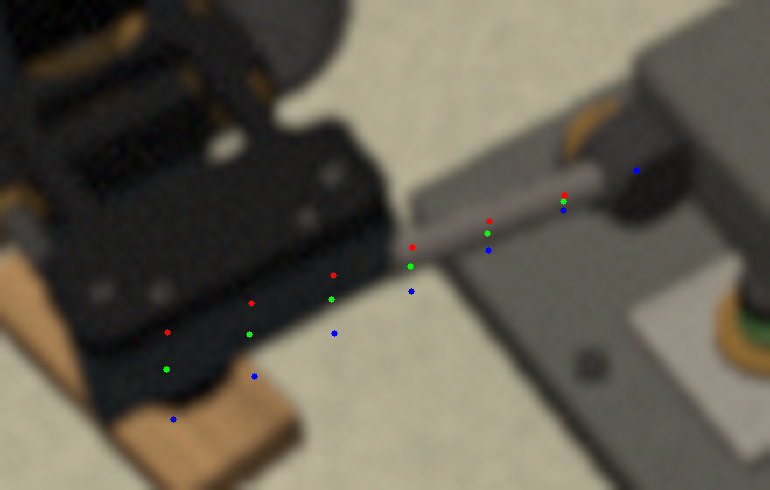

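View pics/w16c.png

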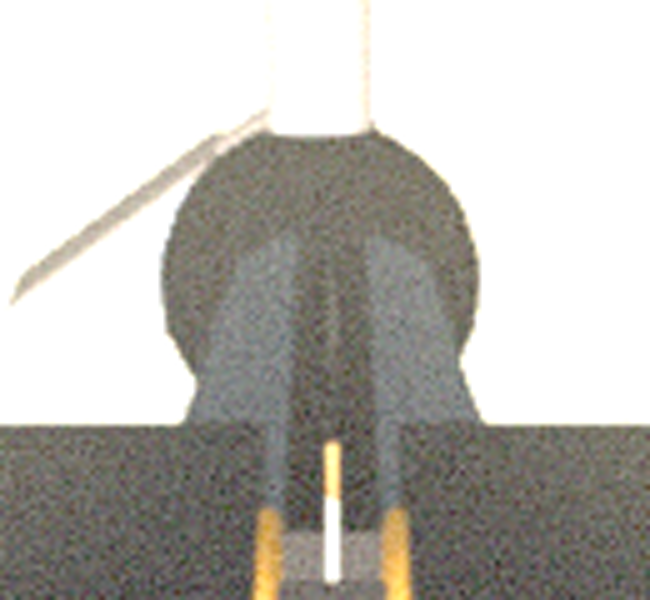

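Run:
```python
from h import *
o=[]
for k in("14","15","16"):
    im=cv2.imread(f"pics/scene{k}.png")[180:250,255:310];o.append(cv2.resize(cv2.convertScaleAbs(im,alpha=1.8),None,fx=4.8,fy=4.8,interpolation=cv2.INTER_CUBIC))
cv2.imwrite("pics/ram.png",np.hstack(o))
s=env.state();print(s["ee_pos"],s["force"],s["torque"],s["effort"])
im=cv2.imread("pics/scene16.png")[150:280,140:260];cv2.imwrite("pics/s16d.png",cv2.resize(cv2.convertScaleAbs(im,alpha=3,beta=10),None,fx=4.6,fy=4.6,interpolation=cv2.INTER_CUBIC))
```

```text
[ 614.73965671 -235.02746216  200.29248202] [ 0.20437842 -4.19204986  7.30613706] [-0.98796196  0.02007226  0.01690641] [ 2.79947028e+00 -4.45522428e+01 -2.02670860e+01  1.39984500e+00
  7.10104555e-01  7.73723004e-03]
```

View pics/ram.png

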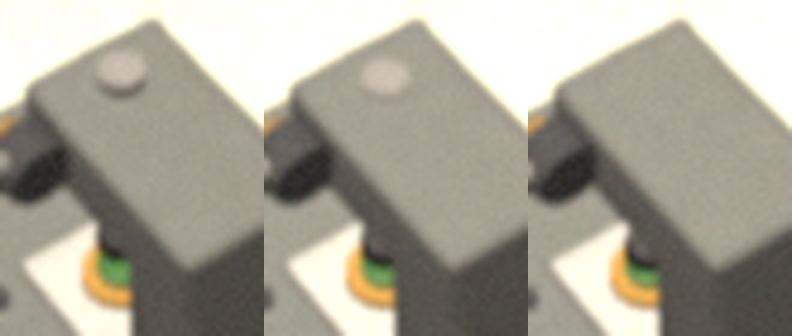

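View pics/s16d.png

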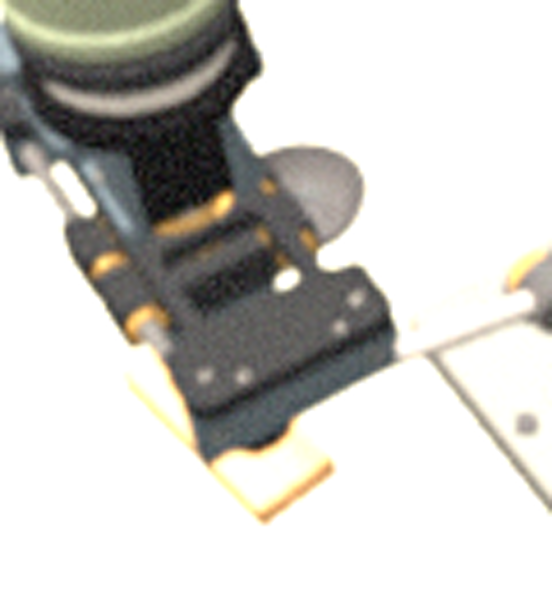

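Two independent gauges, the ram top sinking into the head and the bar slope, both put the lever at about 0.22 rad, not 0.43. The ball sits about 14 mm behind the TCP and pushes the fingers sideways, so the shut-finger contact is not where I assumed. Gripping the knob is allowed and more certain. I'll back off along the arc, open, and grip the ball with the jaws along the hinge axis.

play_rows(increments=[[0,3,10,0,1],[0,3,12,0,1],[-1,4,14,0,1],[-1,4,20,0,1],[0,2,40,0,1],[0,0,20,0,0.4],[0,0,0,0,0.4],[0,0,0,0,0.4],[0,0,0,0,0.4]])

```text
time_s: 22.42
ee_pos: [610.9, -216.3, 312.5]
ee_rot: [-179.8, -0.1, 95.0]
force: [0.7, 1.0, -0.3]
gripper_width: 37.7
```

Run:
```python
from h import *
s=env.state();print(s["time_s"],s["ee_pos"],s["ee_rot"],s["force"],s["gripper_width"])
for n in("wrist","scene"):
    im=env.grab_frame(n);cv2.imwrite(f"pics/{n}17.png",im[:,:,::-1])
print(w2p("wrist",(612.3,-218.5,230),s))
```

```text
22.425 [ 610.89669881 -216.29567617  312.50897651] [-1.79839091e+02 -8.25101721e-02  9.49585801e+01] [ 0.69040964  1.03018125 -0.25122625] 37.73108747430475
[276.31571159 206.41526348]
```

View pics/wrist17.png

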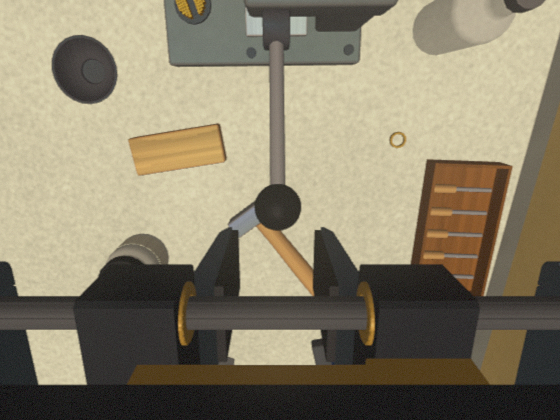

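View pics/scene17.png

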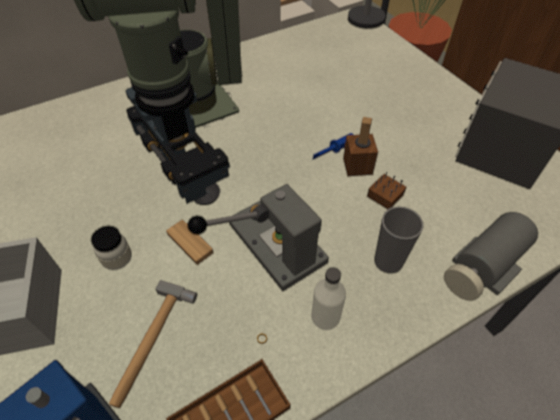

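play_rows(increments=[[2.2,-2.4,0,0,0.3],[0,0,0,0,0.3],[0,0,-30,0,0.3],[0,0,-30,0,0.3],[0,0,-15,0,0.3],[0,0,0,0,0.3],[0,0,0,0,0.3]])

```text
time_s: 23.4
ee_pos: [614.4, -219.3, 240.6]
ee_rot: [179.9, 0.1, 95.0]
force: [-1.0, -0.4, 0.6]
gripper_width: 63.7
```

Run:
```python
from h import *
s=env.state();print(s["time_s"],s["ee_pos"],s["ee_rot"],s["force"],s["gripper_width"])
for n in("wrist","scene"):
    im=env.grab_frame(n);cv2.imwrite(f"pics/{n}18.png",im[:,:,::-1])
im=cv2.imread("pics/scene18.png")[140:270,140:270];cv2.imwrite("pics/s18d.png",cv2.resize(cv2.convertScaleAbs(im,alpha=1.8,beta=10),None,fx=4.6,fy=4.6,interpolation=cv2.INTER_CUBIC))
im=cv2.imread("pics/wrist18.png")[170:330,190:370];cv2.imwrite("pics/w18d.png",cv2.resize(cv2.convertScaleAbs(im,alpha=2.2,beta=10),None,fx=3.6,fy=3.6,interpolation=cv2.INTER_CUBIC))
print(w2p("wrist",(613,-218.7,230),s))
```

```text
23.4 [ 614.38784521 -219.27863816  240.56171176] [1.79866870e+02 6.04109739e-02 9.49516128e+01] [-1.01788232 -0.43302861  0.5554096 ] 63.73354086970395
[271.53455018 238.40190396]
```

View pics/s18d.png

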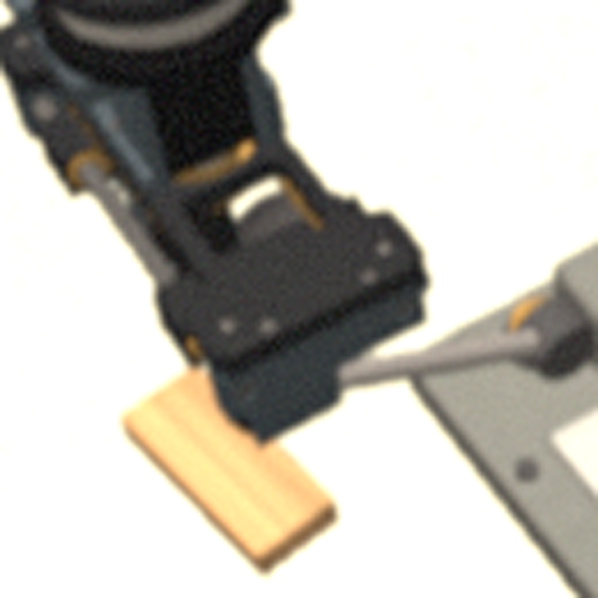

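View pics/w18d.png

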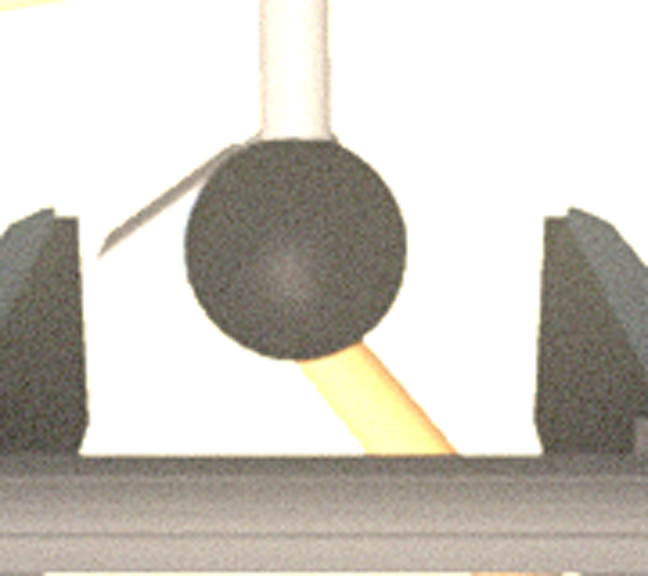

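Run:
```python
from h import *
for dx in (32,38,45):
  for dy in(-16,16):
    x=np.array([614.4+dx,-219.3+dy]); print(dx,dy,[(z,w2p("scene",(x[0],x[1],z)).round(1).tolist()) for z in(226,240,256)])
```

```text
32 -16 [(226, [195.7, 244.3]), (240, [194.4, 239.7]), (256, [192.9, 234.3])]
32 16 [(226, [212.4, 236.8]), (240, [211.4, 232.2]), (256, [210.2, 226.8])]
38 -16 [(226, [197.0, 246.8]), (240, [195.8, 242.2]), (256, [194.3, 236.8])]
38 16 [(226, [213.8, 239.3]), (240, [212.8, 234.6]), (256, [211.7, 229.2])]
45 -16 [(226, [198.6, 249.7]), (240, [197.4, 245.1]), (256, [195.9, 239.8])]
45 16 [(226, [215.5, 242.1]), (240, [214.5, 237.5]), (256, [213.4, 232.1])]
```

Scene and wrist views agree on the cause: the visible fingertips end about 15 mm *behind* the reported TCP, not 14 mm ahead. Predictions of the ball itself, (271.5,238) against (272,239) seen, are good. So I'll lower 42 mm to put the tips about 15 mm below the ball's middle, shift −2.4 mm in x to centre it, and grip.

play_rows(increments=[[-2.4,0,0,0,0.3],[0,0,-12,0,0.3],[0,0,-12,0,0.3],[0,0,-12,0,0.3],[0,0,-5,0,0.3],[0,0,0,0,0.3],[0,0,0,0,0.3]], newtons=30)

```text
time_s: 24.38
ee_pos: [611.6, -219.1, 198.6]
ee_rot: [179.9, 0.0, 95.0]
force: [-0.0, -0.5, 1.6]
gripper_width: 63.9
```

Run:
```python
from h import *
s=env.state();print(s["time_s"],s["ee_pos"],s["ee_rot"],s["force"],s["gripper_width"])
im=env.grab_frame("wrist");cv2.imwrite("pics/wrist19.png",im[:,:,::-1])
im=cv2.imread("pics/wrist19.png")[170:330,190:370];cv2.imwrite("pics/w19d.png",cv2.resize(cv2.convertScaleAbs(im,alpha=2.2,beta=10),None,fx=3.6,fy=3.6,interpolation=cv2.INTER_CUBIC))
```

```text
24.375 [ 611.57661762 -219.11306122  198.60705909] [1.79946435e+02 2.25038954e-02 9.49542916e+01] [-0.04697015 -0.49319596  1.61642997] 63.90834342764798
```

View pics/w19d.png

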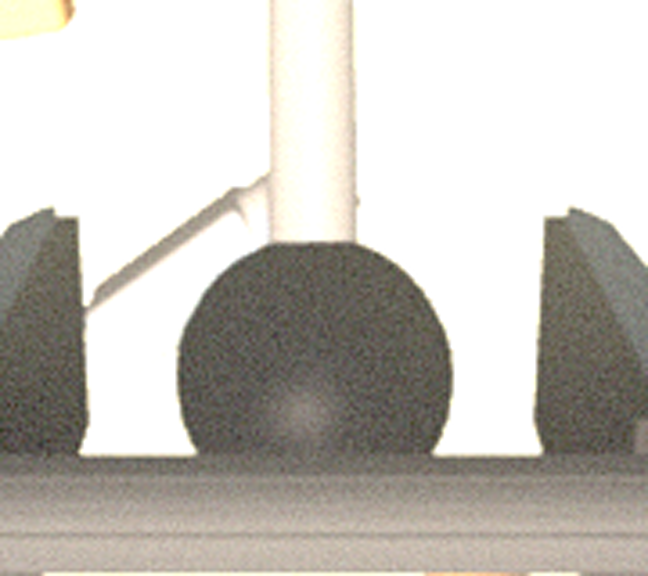

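The ball is centred between the fingers at crop (315,375), with no contact force. Closing on it.

play_rows(increments=[[0,0,0,0,1],[0,0,0,0,1],[0,0,0,0,1],[0,0,0,0,1]], newtons=30)

```text
time_s: 24.92
ee_pos: [612.0, -219.0, 198.3]
ee_rot: [179.9, 0.0, 95.0]
force: [2.2, 0.8, 0.5]
gripper_width: 34.6
```

play_rows(increments=[[0.3,-3,-7,0,1],[0.3,-3,-7,0,1],[0.2,-2.2,-7,0,1],[0.2,-2.2,-7,0,1],[0,0,0,0,1],[0,0,0,0,1]])

```text
time_s: 25.68
ee_pos: [613.0, -229.3, 170.6]
ee_rot: [179.9, 0.0, 94.9]
force: [4.2, 2.5, 4.6]
gripper_width: 34.5
```

```bash
cat > ov.py <<'E'
from h import *
import sys
k=sys.argv[1]
s=env.state();print(s["time_s"],s["ee_pos"],s["ee_rot"],s["force"],s["gripper_width"])
im=env.grab_frame("scene");cv2.imwrite(f"pics/scene{k}.png",im[:,:,::-1])
u=np.array([np.sin(np.radians(5.2)),-np.cos(np.radians(5.2)),0]);p=np.array([595.25,-37.9,165])+47*u
im=cv2.imread(f"pics/scene{k}.png")[180:260,170:290];im=cv2.resize(cv2.convertScaleAbs(im,alpha=1.5),None,fx=6.5,fy=6.5,interpolation=cv2.INTER_CUBIC)
for a,col in zip((.2,.3,.45),((0,0,255),(0,255,0),(255,0,0))):
    f=.45-a
    for r in range(0,151,25):
        x=w2p("scene",p+r*(u*np.cos(f)+np.array([0,0,1])*np.sin(f)))+[.7,-1]
        cv2.circle(im,tuple(int(k) for k in (x-[170,180])*6.5+3),2,col,-1)
cv2.imwrite(f"pics/ov{k}.png",im)
E
python3 ov.py 20
```

```text
25.675 [ 612.97749991 -229.32888504  170.60597574] [1.79897272e+02 8.47228150e-03 9.49484808e+01] [4.15092079 2.45968785 4.58687856] 34.50871582505812
```

View pics/ov20.png

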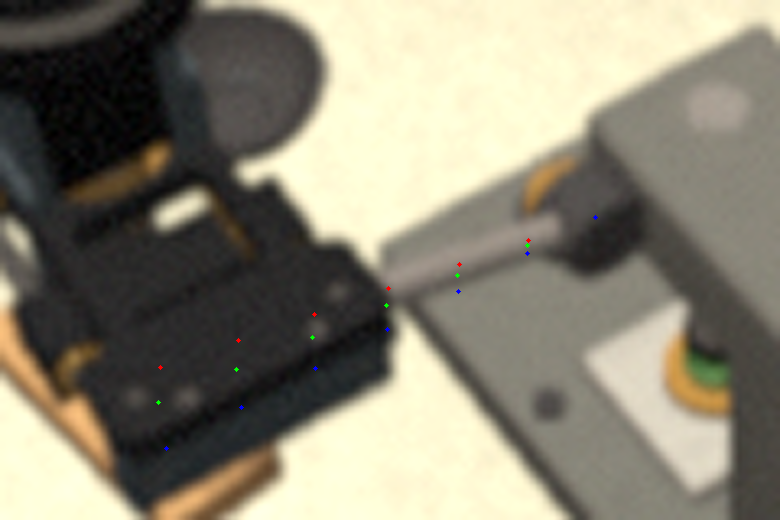

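The lever is now at ≈0.19 rad: the 27.7 mm drop gives 0.197, the ram top is flush with the head, and the bar lies near the 0.2 overlay. Gripping works, so I'll carry on to just short of level.

play_rows(increments=[[0.1,-1.5,-7,0,1],[0.1,-1.5,-7,0,1],[0.1,-0.9,-7,0,1],[0,-0.6,-7,0,1],[0,-0.2,-5,0,1],[0,0,0,0,1],[0,0,0,0,1]])

```text
time_s: 26.6
ee_pos: [613.5, -234.5, 138.4]
ee_rot: [179.8, 0.1, 95.0]
force: [3.6, 0.4, 8.8]
gripper_width: 34.3
```

```bash
python3 ov.py 21
```

```text
26.6 [ 613.49542183 -234.53767211  138.39193648] [1.79847319e+02 8.91318195e-02 9.49630157e+01] [3.6132347  0.39146144 8.7867818 ] 34.326591215338595
```

View pics/ov21.png

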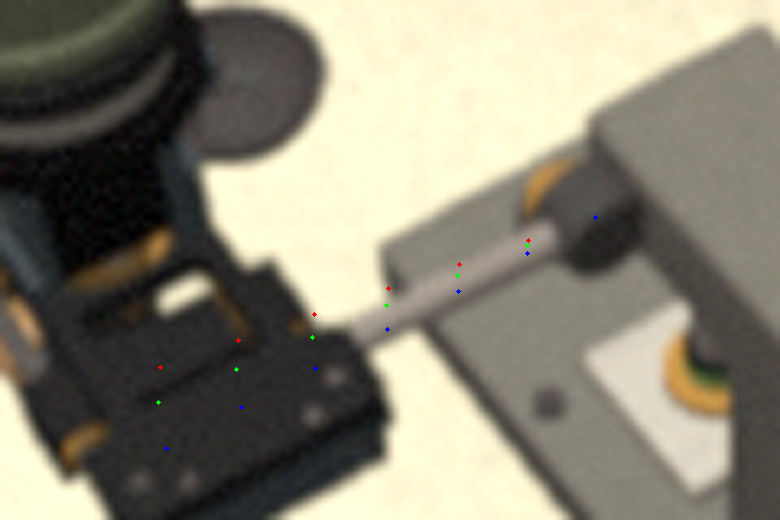

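play_rows(increments=[[0,0,-2.5,0,1],[0,0,-1.5,0,1],[0,0,0,0,1],[0,0,0,0,1],[0,0,0,0,1]])

```text
time_s: 27.28
ee_pos: [613.5, -234.7, 134.6]
ee_rot: [179.8, 0.1, 95.0]
force: [4.2, 1.6, 8.2]
gripper_width: 34.4
```

```bash
python3 ov.py 22
python3 - <<'E'
from h import *
im=env.grab_frame("top");cv2.imwrite("pics/top22.png",im[:,:,::-1])
o=[]
for k in("14","22"):
    im=cv2.imread(f"pics/scene{k}.png")[90:240,250:410];o.append(cv2.resize(cv2.convertScaleAbs(im,alpha=1.6),(400,375),interpolation=cv2.INTER_CUBIC))
cv2.imwrite("pics/f22.png",np.hstack(o))
E
```

```text
27.275 [ 613.54077265 -234.66296739  134.60337987] [1.79834561e+02 1.08955891e-01 9.49653733e+01] [4.17091799 1.64080593 8.23244098] 34.39087477074191
```

View pics/ov22.png

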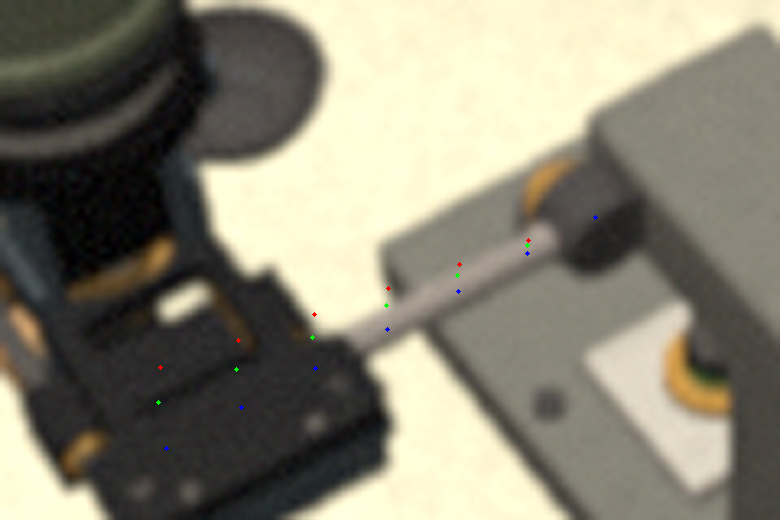

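View pics/f22.png

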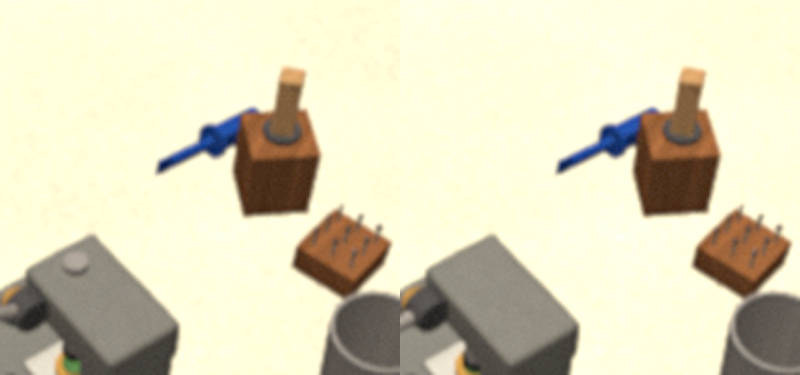

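View pics/top22.png

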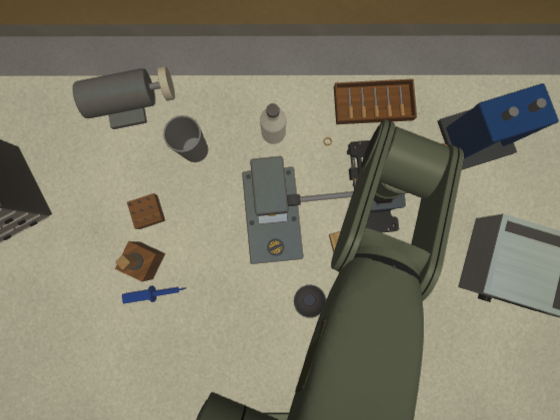

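The drop of 63.7 mm gives 0.44 rad and the bar overlay agrees. The grip holds the knob at 34.4 mm opening with about 8 N upward, which matches the spring at level. The driver is upright in its stand and the bystanders visible in the top view have not moved. Handing in.

Run:
```python
from h import *
print(env.job_done()); s=env.state(); print(s["time_s"],s["ee_pos"],s["force"])
```

```text
the job is handed in; nothing more can be done
None
the job is handed in; nothing more can be done
```

I turned the clamp screw to its stop with the wooden-handled driver and stood the driver back in its stand. I then gripped the ball knob and pulled the lever to level; the job was handed in at about 27 s with the knob still held. No verdict was reported.

**Last checks**
- **Screw:** the slot reads about 71.3° (1.24 rad), and the reaction torque climbed while the slot stopped following.
- **Driver:** upright, released and centred in its stand.
- **Lever:** about 0.44 rad from the 63.7 mm knob drop; the bar in the scene picture agrees. There is about 8 N upward on the tool, as the spring should give at level.
- **Bystanders:** those visible in the last top view (bottle, ring, bowl) are where they were. The arm hides the tub, hammer and most of the pin block there; they were in place in the scene view before the final grip.

**What disagreed**
- **Fingertips:** they measured about 15 mm behind the reported TCP, not 14 mm ahead. My first push, with shut fingers, therefore reached only about 0.22 rad. I noticed this from the ram and the bar, let the lever return, and gripped the knob instead.
- **Blue look-alike:** it was standing at the start but had toppled by 1.4 s, before I came near it. It still lies flat beside the stand.

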